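Take up the slack pressure nut of an etching press

ROBOT

A 6-joint arm with a two-finger parallel gripper is mounted at the origin on the work surface. World frame = base frame: x ahead of the robot, y to its left, z up, the work surface at z = 0. Lengths are in m, angles in rad, forces in N, time in s.
With the tool pointing down it reaches from about 0.4 to 0.925 m from the base axis. Payload 12.5 kg.
Tool frame: the origin (TCP) lies between the finger pads; the fingertips stand 19 mm ahead of it and the grasp point (between the pads) is the TCP (tip_extent is the distance from the TCP to the fingertips, in m); z points along the fingers, y is the direction in which the jaws open and shut (so a half turn about z gives the same grasp; the last joint's range is limited). The gripper opens to 95 mm and grips with 3 to 60 N. Pads are 20 mm wide; open, the fingers measure 119 mm over their backs; the gripper's body (75 mm by 180 mm) begins 59 mm behind the grasp point.
Start: joints at [-1.241, 0.491, 1.559, -0, 1.092, -0.106], TCP at [0.264, -0.567, 0.234] pointing down, gripper open.
Joint ranges: [-3.1, 3.1], [-0.84, 2.19], [0.05, 2.79], [-1.13, 4.28], [0.06, 2.93], [-2.69, 2.69]. Speed limits (rad/s): [2.22, 2.22, 2.79, 3.14, 3.14, 3.14].

INTERFACE

Orientations are given as a rotation vector (axis times angle).
In Python, from plant import * gives the robot as it stands. The module is installed in compiled form; this text tells all that it offers.
- The arm moves only by the tool jog_arm, never from a script. Its argument "motion" is a list of rows, each an object of numbers: "tx", "ty", "tz": the shift along the tool's x, y, z in m; "roll": the turn about the tool's z in rad; "grip": the gripper's target within -1 to 1 (fully open at 1, half-way at 0, shut at -1). In form: [{"tx": .., "ty": .., "tz": .., "roll": .., "grip": ..}, ...]. A call has exactly 8 rows; each row shifts and turns the commanded pose from where the row before left it, along the tool's axes as they then stand; what a row does not reach is not made up. A row lasts 1/12 s, in which the tool goes at most 41.7 mm and 7.16 degrees, less where a joint would pass 70% of its speed; a pose out of reach is approached as far as the arm can. A call is refused whole if a number of a shift passes 0.0417 or a number of a turn 0.125, either way. A call with a gripper value outside its range is refused whole. The fingers move at their own pace and stop on an object; "force" is the grip in N (left out, the last holds). Time passes only in rows, so rows that do not move let the fingers close, or fill a call up. It gives the time, the measured TCP pose, the force and the opening at its end, in the units of the state.
- state(): the state, without advancing time (a new reading comes with each control period).
- get_image(name): name is "scene" or "top" or "wrist"; returns a dict with "frame" (480x640x3 uint8, red, green, blue), "range_z" (480x640 float32, m along the optical axis (not along the pixel's ray), 0 where there is no reading), "K" (3x3 intrinsics, pixels), "view" (4x4, takes a point from world to camera coordinates). Camera axes: x right, y up, looking along -z (the intrinsics and any distortion apply to the point x, -y, -z); pixel columns grow to the right and rows downward; lengths in m; the calibration is good to about 2 mm. The wrist camera is an equidistant fisheye: a pixel r from the principal point sees the ray r / f radians off the axis. A picture is of the moment at which its call begins.
- job_done(): hands the job in, once; it reports no verdict.
The state is a dict: "clock": time; "joint_pos": joint angles; "qd": joint speeds; "effort": joint torques, N m; "tool_pos": TCP position; "tool_rot": TCP orientation; "contact_force": force on the tool from outside, world axes, zero at the start; "moment": the same for the moment, N m; "grip_width": finger opening in m.
Only numpy, scipy, OpenCV 4.12 (cv2) and the standard library are available. Lean on these libraries where they do the work, as an engineer would, in place of code of your own. Each camera call takes 0.05 s, during which the arm holds its last target.

TASK

One side of the tabletop etching press is slack: the side whose dust cap is off. Take the long T-handled socket wrench from the wooden block, seat it fully over the hex nut at the bottom of that deep bore, feeling for the flats instead of forcing it, and turn the nut clockwise until the roller bears and the nut comes up snug, without over-tightening it. Then lift the wrench out and stand it back in its hole in the block, and leave the other things where they are.

Things in the scene. Friction and masses are not known exactly. Their poses are not given: they have to be found in the camera images.
- wrench_grip (a point): centre of the cross bar of the long T-handled socket wrench (loose, steel, 140 mm tall, about 0.42 kg), which starts upright, socket down, in the wooden block. Bar along this point's x: 120 mm long, 15 wide, 15 high, flat-sided, red sleeves on both ends; z up. A 14 mm shank below it. Gripped hard (50 N) across its middle the bar takes at least 0.6 N m without slipping
- wrench: the same wrench; origin at the centre of its open socket end, 132.5 mm below wrench_grip. The socket is round outside (45 mm, from the foot to 46 mm up); inside a hexagon 31.6 mm across flats, 24 mm deep, with two of its flats facing its +x and -x
- bore_mouth (a point): centre of the mouth of the open bore in the slack pressure housing, a green cast tube, 66 mm outside, on top of one of the press's two columns (the one with no dust cap). Vertical bore, 48 mm in diameter with a 3 mm chamfer, 60 mm deep; mouth 165 mm above the table. z up; x and y follow the press
- slack_side: the open housing itself, origin at the centre of the flat bottom of its bore, 60 mm below bore_mouth. A brass hex nut sits centred on that floor. The wrench is fully seated when its foot meets the floor
- nut_shoulder (a point): centre of the nut at the top of its full hexagon (30 mm across flats), 13 mm above the bore floor; a bevel above it ends at 16.5 mm. How the flats lie is not known: this point does not turn with the nut. A socket out of line rests on the corners with its foot about here; once the hexagons agree (within about 6 degrees; they repeat every 60) it drops to the floor
- bearing_mark (a point): underside of the brass bearing block in the slack column, 60.0 mm below the bore floor at the start. The nut turns freely (0.1 N m) for 1.0 to 2.0 rad clockwise (from above); then the roller bears, torque climbs 2 N m per rad and the block sinks 0.8 mm per rad. Snug is a felt torque of 0.3 to 0.6 N m (60.15 mm); stay under 0.7 (60.34 mm is too far). Let go, it eases back to 60.04 mm
- set_side: the other pressure housing, same size, closed with a black dust cap and already set: origin at the foot of the housing, on top of its column, 60 mm below its rim; the cap and its knob stand 20 mm above the rim (185 mm above the table); 260 mm from the bore floor along the press's y
- press: tabletop etching press, fixed, green castings: bed 340 mm along x, two columns at y = +130 and -130 mm, each 96 by 66 mm and 105 mm high with a housing on top to 165 mm, a steel roller between them, a star handle outside the column at -y. Origin on the table under its middle
- block_hole (a point): floor centre of the round hole in the wooden tool block (130 by 110 mm, 60 mm high, fixed): hole 48 mm in diameter, 48 mm deep, floor 12 mm above the table. The wrench stands in it with its cross bar 144.5 mm above the table
- bottle_mid (a point): centre of a loose blue paint bottle, 66 mm diameter, 170 mm tall, upright; a bystander
- tin_mid (a point): centre of a loose ink tin, 76 mm diameter, 55 mm tall; a bystander
- tray_mid (a point): centre of a loose clear tray of oil pastels, 150 by 200 by 45 mm; a bystander

How it is judged:
On the way, in this order (a step that is already met when the one before it is completed fails the run):
1. the wrench is seated fully over the nut (z of wrench in the frame of slack_side below 0.004 m and horizontal distance between wrench and slack_side below 0.004 m and angle between wrench's own z axis and vertical below 0.1 rad), for 0.1 s.
2. with the wrench on the nut, the nut is turned clockwise until snug (z of bearing_mark in the frame of slack_side below -0.06006 m and z of wrench in the frame of slack_side below 0.013 m), for 0.1 s.
At the end, for the whole second after the job is handed in: the nut has stayed snug (bearing block at least 60.025 mm below the bore floor), and the wrench stands upright (within 0.12 rad) in its hole in the block, foot within 5 mm of the hole's floor and 8 mm of its centre, released (z of bearing_mark in the frame of slack_side below -0.060025 m and horizontal distance between wrench and block_hole below 0.008 m and z of wrench in the frame of block_hole below 0.005 m and angle between wrench's own z axis and vertical below 0.12 rad); the robot touches nothing.
It fails at once if the nut is over-tightened (bearing block more than 60.34 mm below the bore floor) (z of bearing_mark in the frame of slack_side below -0.06034 m).
It fails at once if a bystander is shifted more than 30 mm (distance of any of bottle_mid, tin_mid, tray_mid from where it was at the start of the episode above 0.03 m).
It fails at once if the wrench is forced against the nut or the housing (over 60 N) while it is not yet seated (contact force between wrench and slack_side above 60 N and z of wrench in the frame of slack_side above 0.006 m).
It also fails if it takes over 70 s, if anything falls off the work surface, if the arm or the gripper's body presses on something with over 40 N, if the wrist force passes 120 N, or if a joint passes its speed limit or range.

## Working session

There is one attempt and no reset: what is moved stays moved. The work goes in short steps, Python scripts to look and compute and a tool call to move; the robot and the scene stay as the last step left them, time stands still between calls to the robot, and variables do not carry over. Pictures are saved under pics/ and viewed, and the job is handed in when it is done.

Besides the shell and the picture viewer there is one more tool, called after "Request:" by a JSON object that holds its "fn" and its "kwargs", one argument or row to a line. jog_arm: Moves the arm, as the interface text tells. Its arguments: {"type":"object","properties":{"motion":{"type":"array","items":{"type":"object","properties":{"tx":{"type":"number"},"ty":{"type":"number"},"tz":{"type":"number"},"roll":{"type":"number"},"grip":{"type":"number"}}}},"force":{"type":"number"}},"required":["motion"]}

```bash
mkdir -p pics; ls
cat > h.py <<'E'
from plant import *
import numpy as np, cv2
def grab(name,tag):
    d=get_image(name); np.savez(f'{tag}.npz',**d)
    cv2.imwrite(f'pics/{tag}.png',d['frame'][:,:,::-1]); return d
def load(tag): return dict(np.load(f'{tag}.npz'))
def px(d,u,v,z=None):
    # pixel -> world by depth, or by plane of given height (pinhole)
    K=d['K'];M=np.linalg.inv(d['view'])
    r=np.array([(u-K[0,2])/K[0,0],-(v-K[1,2])/K[1,1],-1.])
    o=M[:3,3];w=M[:3,:3]@r
    if z is None: return o+w*float(d['range_z'][int(round(v)),int(round(u))])
    return o+w*((z-o[2])/w[2])
E
python3 - <<'E'
from h import *
for n in ['scene','top','wrist']:
    d=grab(n,n+'0'); print(n,d['K'].round(1).tolist(),np.linalg.inv(d['view']).round(3).tolist())
print(state())
E
```

```text
pics
scene [[516.8, 0.0, 321.6], [0.0, 516.8, 232.2], [0.0, 0.0, 1.0]] [[-0.249, -0.778, 0.576, 1.219], [0.968, -0.198, 0.151, 0.123], [-0.003, 0.596, 0.803, 1.075], [0.0, 0.0, 0.0, 1.0]]
top [[445.2, 0.0, 321.8], [0.0, 445.2, 240.6], [0.0, 0.0, 1.0]] [[0.01, 0.995, -0.1, 0.465], [-1.0, 0.008, -0.024, -0.065], [-0.023, 0.1, 0.995, 1.107], [0.0, 0.0, 0.0, 1.0]]
wrist [[371.6, 0.0, 315.8], [0.0, 371.6, 239.3], [0.0, 0.0, 1.0]] [[0.421, 0.867, 0.265, 0.339], [-0.907, 0.403, 0.122, -0.531], [-0.001, -0.291, 0.957, 0.384], [0.0, 0.0, 0.0, 1.0]]
{'clock': 0.15, 'joint_pos': array([-1.24060951e+00,  4.91396592e-01,  1.55933300e+00, -2.03823956e-05,
        1.09168832e+00, -1.05589091e-01]), 'qd': array([-0.00136165, -0.0020491 , -0.00151855,  0.00011425, -0.00023639,
        0.00012928]), 'effort': array([ 3.00724569e-03, -6.12895489e+01, -2.58276808e+01,  6.93407957e-02,
        4.73169889e-02, -6.71255793e-05]), 'tool_pos': array([ 0.26378815, -0.56641632,  0.23320309]), 'tool_rot': array([-3.06651152e+00, -6.78949375e-01,  1.73450635e-04]), 'contact_force': array([ 0.47771169,  0.42455485, -0.57922673]), 'moment': array([-0.03060803, -0.05380246,  0.01580935]), 'grip_width': 0.09519669076762065}
```

View pics/scene0.png

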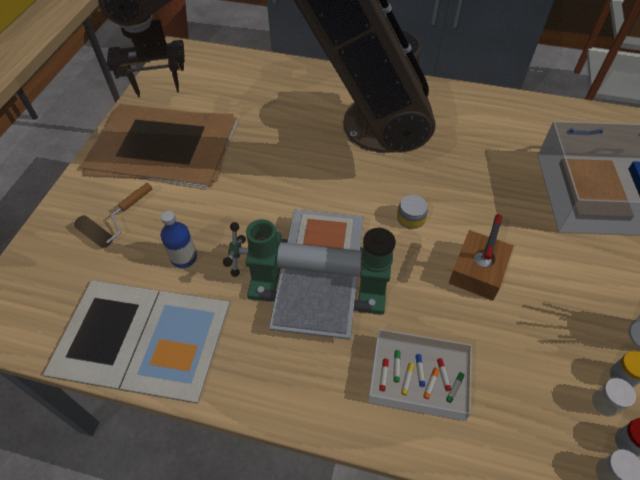

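View pics/top0.png

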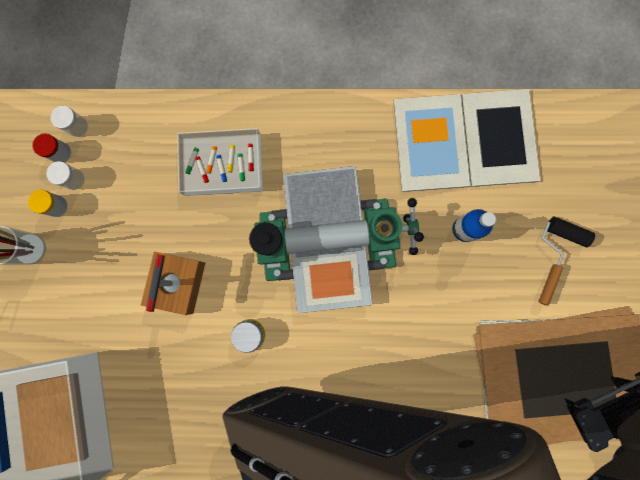

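Run:
```python
from h import *
d=load('top0'); f=d['frame'][:,:,::-1]
a=cv2.resize(f[245:325,130:215],None,fx=6,fy=6,interpolation=cv2.INTER_CUBIC)[:480]
b=cv2.resize(f[190:270,350:430],None,fx=6,fy=6,interpolation=cv2.INTER_CUBIC)
cv2.imwrite('pics/crop1.png',a);cv2.imwrite('pics/crop2.png',b)
s=load('scene0')['frame'][:,:,::-1]
cv2.imwrite('pics/crop3.png',cv2.resize(s[200:300,440:540],None,fx=6,fy=6,interpolation=cv2.INTER_CUBIC))
```

```text
(no output)
```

View pics/crop1.png

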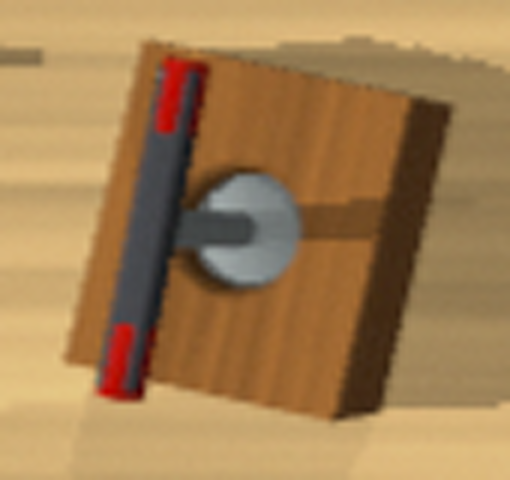

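View pics/crop2.png

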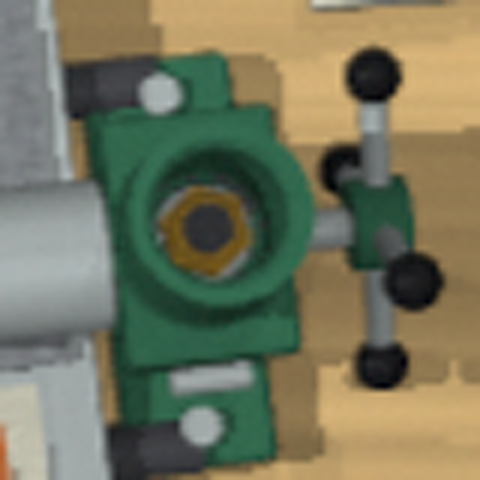

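View pics/crop3.png

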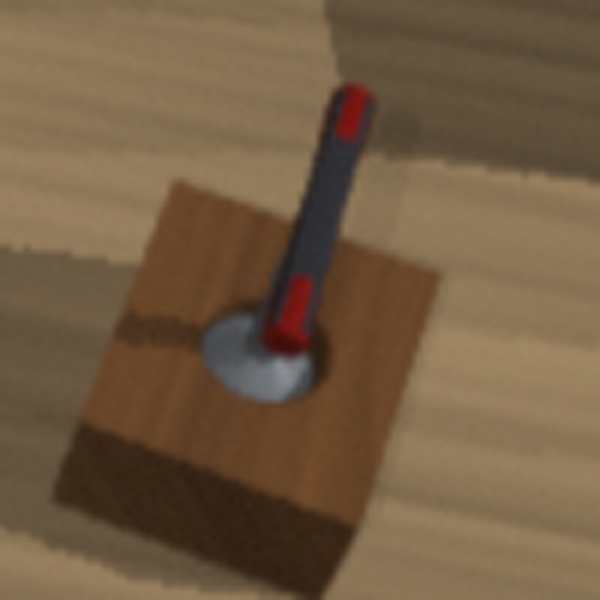

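```bash
cat >> h.py <<'E'
def cloud(d):
    K=d['K'];M=np.linalg.inv(d['view']);v,u=np.mgrid[0:480,0:640]
    Z=d['range_z'];P=np.stack([(u-K[0,2])/K[0,0]*Z,-(v-K[1,2])/K[1,1]*Z,-Z],-1)
    return P@M[:3,:3].T+M[:3,3]
def seg(d,box,z0,z1):
    P=cloud(d);u0,v0,u1,v1=box;m=np.zeros((480,640),bool);m[v0:v1,u0:u1]=1
    m&=(P[...,2]>z0)&(P[...,2]<z1)&(d['range_z']>0);return P[m]
E
python3 - <<'E'
from h import *
for t,bw,bb in (('top0',(130,245,215,325),(350,190,430,270)),('scene0',(440,180,540,300),(235,210,290,260))):
    d=load(t)
    p=seg(d,bw,.13,.17);r=cv2.minAreaRect(p[:,:2].astype(np.float32)*1000);print(t,'bar',len(p),p.mean(0).round(4),np.percentile(p[:,2],[5,50,95]).round(4),r)
    q=seg(d,bb,.155,.175);print('rim',len(q),np.median(q[:,2]),cv2.minEnclosingCircle(q[:,:2].astype(np.float32)*1000))
    A=np.c_[2*q[:,:2],np.ones(len(q))];s=np.linalg.lstsq(A,(q[:,:2]**2).sum(1),rcond=None)[0];print(s[:2])
d=load('top0');
p=seg(d,(350,190,430,270),.10,.13);print('nut',len(p),p.mean(0),p.min(0),p.max(0))
q=seg(d,(240,210,290,265),.17,.20);print('cap',q.mean(0),cv2.minEnclosingCircle(q[:,:2].astype(np.float32)*1000))
p=seg(d,(440,200,500,250),.1,.2);print('bottle',p.mean(0),p.max(0))
p=seg(d,(225,315,270,360),.03,.08);print('tin',p.mean(0),p.max(0))
# rectified view at nut plane
K=d['K']
def rect(z,c,half=.045,n=600):
    g=np.linspace(-half,half,n);X,Y=np.meshgrid(g,g) # image: right=-y? use right=+x up=+y
    W=np.stack([c[0]+X,c[1]-Y,np.full_like(X,z),np.ones_like(X)],-1)@d['view'].T
    return cv2.remap(d['frame'][:,:,::-1],(K[0,0]*W[...,0]/-W[...,2]+K[0,2]).astype(np.float32),(-K[1,1]*W[...,1]/-W[...,2]+K[1,2]).astype(np.float32),cv2.INTER_CUBIC)
c=px(d,350+208/6,190+230/6,.1215);print('nutc',c)
cv2.imwrite('pics/nut.png',rect(.119,c,.03))
E
```

```text
top0 bar 490 [0.467  0.3185 0.1495] [0.1418 0.1503 0.1537] ((467.29302978515625, 320.05743408203125), (15.935736656188965, 123.76007843017578), 81.15259552001953)
rim 384 0.1630074350758372 ((594.3289184570312, -178.93243408203125), 33.33673095703125)
[ 0.59398915 -0.17875512]
scene0 bar 352 [0.4748 0.3185 0.1501] [0.1435 0.1506 0.1539] ((468.95880126953125, 319.853271484375), (17.12331771850586, 128.20870971679688), 80.98931884765625)
rim 364 0.16290058633901472 ((595.335693359375, -180.71478271484375), 35.232765197753906)
[ 0.59670888 -0.17907749]
nut 1169 [ 0.59401456 -0.1709367   0.10806725] [ 0.54524402 -0.25532814  0.10000507] [ 0.66445777 -0.10420679  0.12995912]
cap [0.5625531  0.07806148 0.17672865] ((563.0444946289062, 78.58197021484375), 35.01074981689453)
bottle [ 0.60537226 -0.38522437  0.13125783] [ 0.64058201 -0.36114501  0.17231569]
tin [0.34523108 0.13410032 0.05177345] [0.38105602 0.17338089 0.05933848]
nutc [ 0.59251024 -0.18071666  0.1215    ]
```

View pics/nut.png

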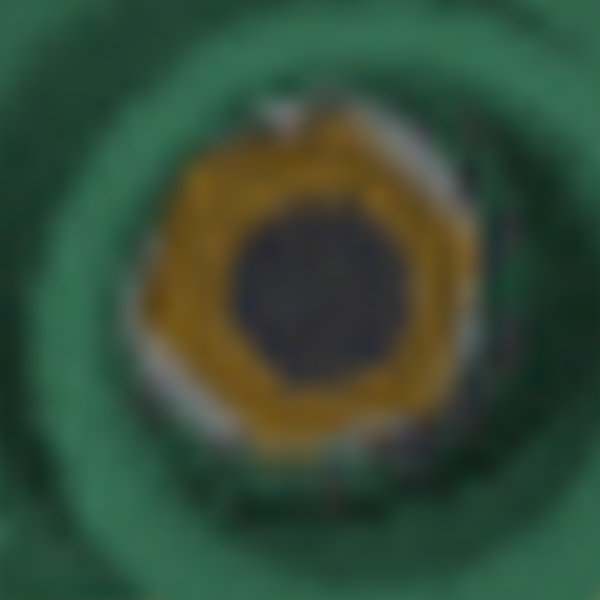

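Request:
{"fn": "jog_arm", "kwargs": {
  "motion": [
    {"tx": 0.029, "ty": -0.013, "tz": -0.009, "grip": 1},
    {"tx": 0.029, "ty": -0.013, "tz": -0.009, "grip": 1},
    {"tx": 0.029, "ty": -0.013, "tz": -0.009, "grip": 1},
    {"tx": 0.029, "ty": -0.013, "tz": -0.009, "grip": 1},
    {"tx": 0.029, "ty": -0.013, "tz": -0.009, "grip": 1},
    {"tx": 0.029, "ty": -0.013, "tz": -0.009, "grip": 1},
    {"tx": 0.029, "ty": -0.013, "tz": -0.009, "grip": 1},
    {"tx": 0.029, "ty": -0.013, "tz": -0.009, "grip": 1}
  ]
}}

```text
invalid input
```

Request:
{"fn": "jog_arm", "kwargs": {
  "motion": [
    {"tx": 0.029, "ty": -0.013, "tz": 0, "grip": 1},
    {"tx": 0.029, "ty": -0.013, "tz": 0, "grip": 1},
    {"tx": 0.029, "ty": -0.013, "tz": 0, "grip": 1},
    {"tx": 0.029, "ty": -0.013, "tz": 0, "grip": 1},
    {"tx": 0.029, "ty": -0.013, "tz": 0, "grip": 1},
    {"tx": 0.029, "ty": -0.013, "tz": 0, "grip": 1},
    {"tx": 0.029, "ty": -0.013, "tz": 0, "grip": 1},
    {"tx": 0, "ty": 0, "tz": 0, "grip": 1}
  ]
}}

```text
invalid input
```

```bash
cat >> h.py <<'E'
from scipy.spatial.transform import Rotation as R
def pose(): 
    s=state();Q=R.from_rotvec(s['tool_rot']).as_matrix()
    print('t%.2f'%s['clock'],'tcp',s['tool_pos'].round(4),'toolx deg %.2f'%np.degrees(np.arctan2(Q[1,0],Q[0,0])),'tilt %.2f'%np.degrees(np.arccos(-Q[2,2])),'F',s['contact_force'].round(2),'M',s['moment'].round(3),'w %.4f'%s['grip_width'],'q',s['joint_pos'].round(3));return s,Q
def fproj(d,W):
    # world pts (N,3) -> fisheye pixels
    c=(np.c_[W,np.ones(len(W))]@d['view'].T)[:,:3]*[1,-1,-1]
    r=np.hypot(c[:,0],c[:,1]);th=np.arctan2(r,c[:,2]);k=np.where(r>1e-9,th/np.maximum(r,1e-9),0)*d['K'][0,0]
    return np.c_[c[:,0]*k+d['K'][0,2],c[:,1]*k+d['K'][1,2]]
def frect(d,z,c,half,n=600):
    # top-down world rectification at height z: right=+x, up=+y
    g=np.linspace(-half,half,n);X,Y=np.meshgrid(g,g)
    W=np.stack([c[0]+X,c[1]-Y,np.full_like(X,z)],-1).reshape(-1,3)
    p=fproj(d,W).reshape(n,n,2).astype(np.float32)
    return cv2.remap(np.ascontiguousarray(d['frame'][:,:,::-1]),p[...,0],p[...,1],cv2.INTER_CUBIC)
E
python3 - <<'E'
from h import *
pose();d=grab('wrist','w1')
cv2.imwrite('pics/w1r.png',frect(d,.165,(.595,-.179),.05))
cv2.imwrite('pics/w1n.png',frect(d,.119,(.595,-.179),.03))
E
```

```text
t0.15 tcp [ 0.2638 -0.5664  0.2332] toolx deg 24.97 tilt 0.05 F [ 0.48  0.42 -0.58] M [-0.031 -0.054  0.016] w 0.0952 q [-1.241  0.491  1.559 -0.     1.092 -0.106]
```

View pics/w1.png

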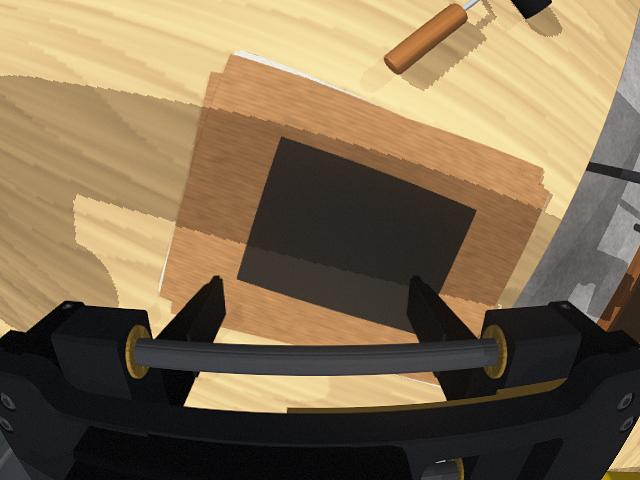

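View pics/w1r.png

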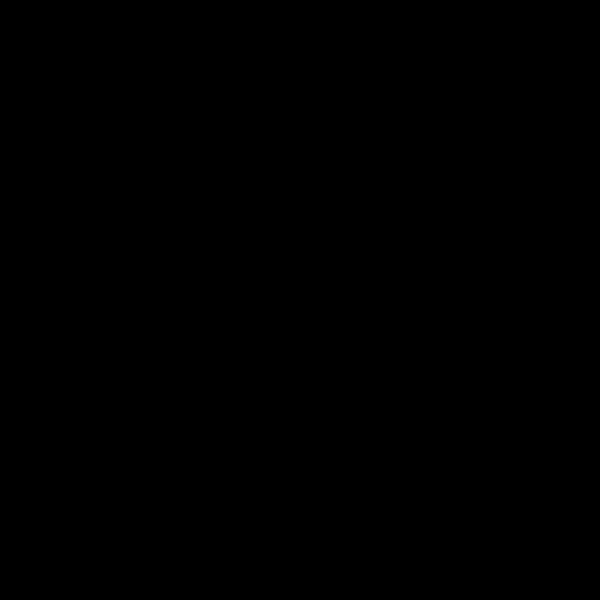

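The wrist picture shows the drawing boards and the fingers, with tips at (220,280) and (413,280). Both moves were refused because I left out `roll`, so I'll send every key.

Request:
{"fn": "jog_arm", "kwargs": {
  "motion": [
    {"tx": 0.029, "ty": -0.013, "tz": -0.009, "roll": 0, "grip": 1},
    {"tx": 0.029, "ty": -0.013, "tz": -0.009, "roll": 0, "grip": 1},
    {"tx": 0.029, "ty": -0.013, "tz": -0.009, "roll": 0, "grip": 1},
    {"tx": 0.029, "ty": -0.013, "tz": -0.009, "roll": 0, "grip": 1},
    {"tx": 0.029, "ty": -0.013, "tz": -0.009, "roll": 0, "grip": 1},
    {"tx": 0.029, "ty": -0.013, "tz": -0.009, "roll": 0, "grip": 1},
    {"tx": 0.029, "ty": -0.013, "tz": -0.009, "roll": 0, "grip": 1},
    {"tx": 0.029, "ty": -0.013, "tz": -0.009, "roll": 0, "grip": 1}
  ]
}}

```text
clock: 0.87
tool_pos: [0.431, -0.373, 0.3061]
tool_rot: [3.067, 0.679, -0.0]
contact_force: [0.4, -0.4, -0.4]
grip_width: 0.0952
```

Request:
{"fn": "jog_arm", "kwargs": {
  "motion": [
    {"tx": 0.033, "ty": -0.015, "tz": 0, "roll": 0, "grip": 1},
    {"tx": 0.033, "ty": -0.015, "tz": 0, "roll": 0, "grip": 1},
    {"tx": 0.033, "ty": -0.015, "tz": 0, "roll": 0, "grip": 1},
    {"tx": 0.033, "ty": -0.015, "tz": 0, "roll": 0, "grip": 1},
    {"tx": 0.033, "ty": -0.015, "tz": 0, "roll": 0, "grip": 1},
    {"tx": 0.033, "ty": -0.015, "tz": 0, "roll": 0, "grip": 1},
    {"tx": 0.033, "ty": -0.015, "tz": 0, "roll": 0, "grip": 1},
    {"tx": 0, "ty": 0, "tz": 0, "roll": 0, "grip": 1}
  ]
}}

```text
clock: 1.53
tool_pos: [0.5982, -0.1772, 0.3052]
tool_rot: [-3.065, -0.685, -0.001]
contact_force: [0.3, 0.1, 0.1]
grip_width: 0.095
```

Run:
```python
from h import *
pose();d=grab('wrist','w1')
cv2.imwrite('pics/w1r.png',frect(d,.165,(.595,-.179),.05))
cv2.imwrite('pics/w1n.png',frect(d,.119,(.595,-.179),.03))
```

```text
t1.53 tcp [ 0.5982 -0.1772  0.3052] toolx deg 25.20 tilt 0.07 F [0.31 0.05 0.12] M [ 0.046  0.026 -0.008] w 0.0950 q [-3.940e-01  4.300e-01  1.466e+00  1.000e-03  1.246e+00  7.360e-01]
```

View pics/w1.png

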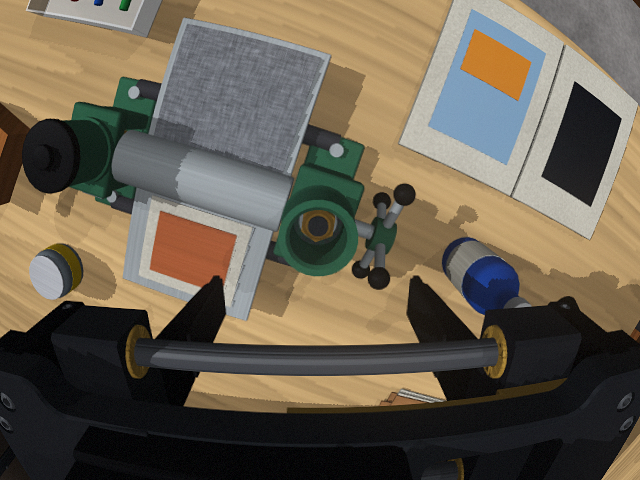

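View pics/w1r.png

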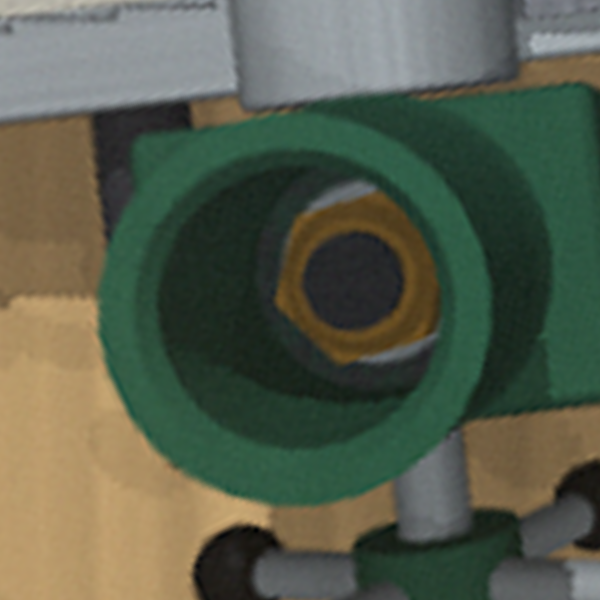

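View pics/w1n.png

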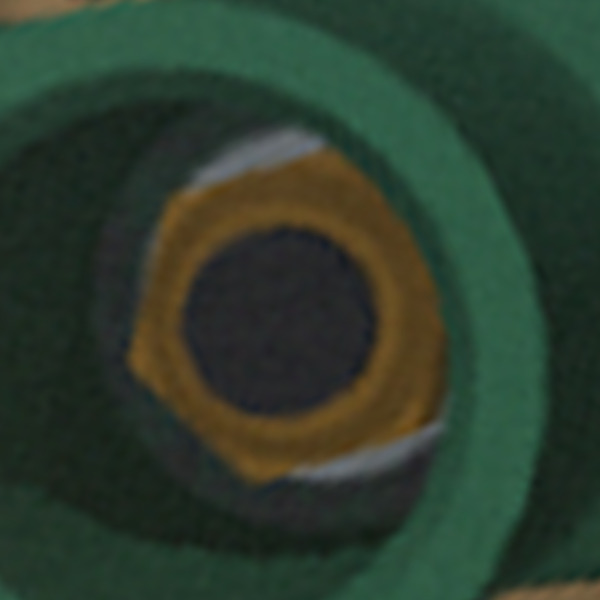

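The wrist picture shows the open housing around (318,237) and the nut in it, clear. From the rectified crops, the bore centre is about (0.594, -0.180) and the nut corners lie at about 15.5° mod 60. The cap is at (50,155) and the bottle at (480,275), both well below the fingers. Next I'll plan the way to the wrench.

```bash
cat >> h.py <<'E'
def plan(target,txdeg,n,turn=None,start=None,grip=1):
    """rows from the commanded pose start=(xyz,toolx deg); straight line, even turn (deg CCW seen from above)"""
    p=np.array(start[0],float);a=start[1];target=np.array(target,float)
    rest=0
    for i in range(n):
        d=(target-p)/(n-i);da=((txdeg-a) if turn is None else 0)/(n-i)
        c,s=np.cos(np.radians(a)),np.sin(np.radians(a))
        tx=round(d[0]*c+d[1]*s,3);ty=round(d[0]*s-d[1]*c,3);tz=round(-d[2],3);r=round(-np.radians(da),3)
        print(f'{{"tx": {tx}, "ty": {ty}, "tz": {tz}, "roll": {r}, "grip": {grip}}},',end='\n' if i%8==7 else ' ')
        p=p+[c*tx+s*ty,s*tx-c*ty,-tz];a-=np.degrees(r)
    print('\nend',p,a)
E
python3 - <<'E'
from h import *
pose()
plan([.468,.320,.300],171,24,start=([.598,-.1765,.3055],24.97))
E
```

```text
t1.58 tcp [ 0.5967 -0.1791  0.3051] toolx deg 25.19 tilt 0.04 F [ 0.11 -0.04 -0.35] M [ 0.002 -0.01   0.01 ] w 0.0954 q [-0.398  0.429  1.468  0.     1.246  0.733]
{"tx": 0.004, "ty": -0.021, "tz": 0.0, "roll": -0.106, "grip": 1}, {"tx": 0.006, "ty": -0.021, "tz": 0.0, "roll": -0.106, "grip": 1}, {"tx": 0.008, "ty": -0.02, "tz": 0.0, "roll": -0.106, "grip": 1}, {"tx": 0.01, "ty": -0.019, "tz": 0.0, "roll": -0.106, "grip": 1}, {"tx": 0.012, "ty": -0.018, "tz": 0.0, "roll": -0.106, "grip": 1}, {"tx": 0.014, "ty": -0.016, "tz": 0.0, "roll": -0.106, "grip": 1}, {"tx": 0.016, "ty": -0.015, "tz": 0.0, "roll": -0.106, "grip": 1}, {"tx": 0.017, "ty": -0.013, "tz": 0.0, "roll": -0.106, "grip": 1},
{"tx": 0.018, "ty": -0.011, "tz": 0.0, "roll": -0.106, "grip": 1}, {"tx": 0.019, "ty": -0.009, "tz": 0.0, "roll": -0.106, "grip": 1}, {"tx": 0.02, "ty": -0.007, "tz": 0.0, "roll": -0.106, "grip": 1}, {"tx": 0.021, "ty": -0.005, "tz": 0.0, "roll": -0.106, "grip": 1}, {"tx": 0.021, "ty": -0.002, "tz": 0.0, "roll": -0.106, "grip": 1}, {"tx": 0.021, "ty": -0.0, "tz": 0.001, "roll": -0.106, "grip": 1}, {"tx": 0.021, "ty": 0.002, "tz": 0.0, "roll": -0.106, "grip": 1}, {"tx": 0.021, "ty": 0.004, "tz": 0.001, "roll": -0.107, "grip": 1},
{"tx": 0.02, "ty": 0.007, "tz": 0.0, "roll": -0.106, "grip": 1}, {"tx": 0.02, "ty": 0.009, "tz": 0.001, "roll": -0.107, "grip": 1}, {"tx": 0.019, "ty": 0.011, "tz": 0.0, "roll": -0.106, "grip": 1}, {"tx": 0.017, "ty": 0.012, "tz": 0.001, "roll": -0.107, "grip": 1}, {"tx": 0.016, "ty": 0.014, "tz": 0.0, "roll": -0.106, "grip": 1}, {"tx": 0.014, "ty": 0.016, "tz": 0.001, "roll": -0.107, "grip": 1}, {"tx": 0.013, "ty": 0.017, "tz": 0.0, "roll": -0.106, "grip": 1}, {"tx": 0.01, "ty": 0.019, "tz": 0.001, "roll": -0.107, "grip": 1},

end [0.4683935 0.3200011 0.2995   ] 171.0169419788468
```

Request:
{"fn": "jog_arm", "kwargs": {
  "motion": [
    {"tx": 0.004, "ty": -0.021, "tz": 0.0, "roll": -0.106, "grip": 1},
    {"tx": 0.006, "ty": -0.021, "tz": 0.0, "roll": -0.106, "grip": 1},
    {"tx": 0.008, "ty": -0.02, "tz": 0.0, "roll": -0.106, "grip": 1},
    {"tx": 0.01, "ty": -0.019, "tz": 0.0, "roll": -0.106, "grip": 1},
    {"tx": 0.012, "ty": -0.018, "tz": 0.0, "roll": -0.106, "grip": 1},
    {"tx": 0.014, "ty": -0.016, "tz": 0.0, "roll": -0.106, "grip": 1},
    {"tx": 0.016, "ty": -0.015, "tz": 0.0, "roll": -0.106, "grip": 1},
    {"tx": 0.017, "ty": -0.013, "tz": 0.0, "roll": -0.106, "grip": 1}
  ]
}}

```text
clock: 2.25
tool_pos: [0.5502, -0.0149, 0.3056]
tool_rot: [2.512, 1.886, -0.0]
contact_force: [0.5, 0.8, -0.3]
grip_width: 0.0949
```

Request:
{"fn": "jog_arm", "kwargs": {
  "motion": [
    {"tx": 0.018, "ty": -0.011, "tz": 0.0, "roll": -0.106, "grip": 1},
    {"tx": 0.019, "ty": -0.009, "tz": 0.0, "roll": -0.106, "grip": 1},
    {"tx": 0.02, "ty": -0.007, "tz": 0.0, "roll": -0.106, "grip": 1},
    {"tx": 0.021, "ty": -0.005, "tz": 0.0, "roll": -0.106, "grip": 1},
    {"tx": 0.021, "ty": -0.002, "tz": 0.0, "roll": -0.106, "grip": 1},
    {"tx": 0.021, "ty": 0.0, "tz": 0.001, "roll": -0.106, "grip": 1},
    {"tx": 0.021, "ty": 0.002, "tz": 0.0, "roll": -0.106, "grip": 1},
    {"tx": 0.021, "ty": 0.004, "tz": 0.001, "roll": -0.107, "grip": 1}
  ]
}}

```text
clock: 2.92
tool_pos: [0.5077, 0.1489, 0.3037]
tool_rot: [1.512, 2.753, -0.0]
contact_force: [0.4, -0.0, 0.4]
grip_width: 0.0953
```

Request:
{"fn": "jog_arm", "kwargs": {
  "motion": [
    {"tx": 0.02, "ty": 0.007, "tz": 0.0, "roll": -0.106, "grip": 1},
    {"tx": 0.02, "ty": 0.009, "tz": 0.001, "roll": -0.107, "grip": 1},
    {"tx": 0.019, "ty": 0.011, "tz": 0.0, "roll": -0.106, "grip": 1},
    {"tx": 0.017, "ty": 0.012, "tz": 0.001, "roll": -0.107, "grip": 1},
    {"tx": 0.016, "ty": 0.014, "tz": 0.0, "roll": -0.106, "grip": 1},
    {"tx": 0.014, "ty": 0.016, "tz": 0.001, "roll": -0.107, "grip": 1},
    {"tx": 0.013, "ty": 0.017, "tz": 0.0, "roll": -0.106, "grip": 1},
    {"tx": 0.01, "ty": 0.019, "tz": 0.001, "roll": -0.107, "grip": 1}
  ]
}}

```text
clock: 3.58
tool_pos: [0.4655, 0.3148, 0.2997]
tool_rot: [0.239, 3.132, -0.0]
contact_force: [0.2, 0.4, 0.3]
grip_width: 0.0949
```

Run:
```python
from h import *
state();get_image('top');pose();d=grab('wrist','w2');pose()
cv2.imwrite('pics/w2r.png',frect(d,.152,(.468,.320),.08))
```

```text
t3.63 tcp [0.4649 0.3175 0.2994] toolx deg 171.78 tilt 0.04 F [-1.92  0.37 -0.9 ] M [ 0.161 -0.11   0.038] w 0.0950 q [ 4.820e-01  3.410e-01  1.624e+00  1.000e-03  1.177e+00 -9.460e-01]
t3.68 tcp [0.4652 0.316  0.2994] toolx deg 171.30 tilt 0.02 F [ 0.43  0.61 -0.42] M [ 0.099 -0.186  0.041] w 0.0950 q [ 0.479  0.34   1.625  0.     1.177 -0.94 ]
```

View pics/w2r.png

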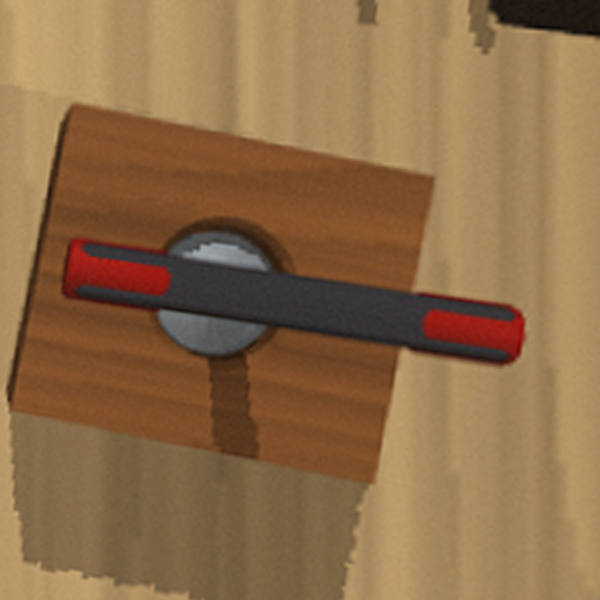

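View pics/w2.png

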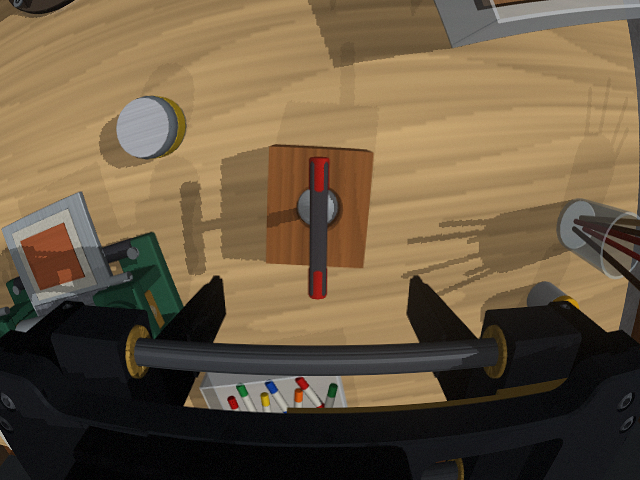

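The bar runs from (68,268) to (520,335) in the rectified crop. That puts its centre near (0.4665, 0.3197) at -8.6°, with the jaws square to it. I'll let the arm settle and read the pose again.

Request:
{"fn": "jog_arm", "kwargs": {
  "motion": [
    {"tx": 0, "ty": 0, "tz": 0.01, "roll": 0, "grip": 1},
    {"tx": 0, "ty": 0, "tz": 0.01, "roll": 0, "grip": 1},
    {"tx": 0, "ty": 0, "tz": 0.01, "roll": 0, "grip": 1},
    {"tx": 0, "ty": 0, "tz": 0.01, "roll": 0, "grip": 1},
    {"tx": 0, "ty": 0, "tz": 0.01, "roll": 0, "grip": 1},
    {"tx": 0, "ty": 0, "tz": 0, "roll": 0, "grip": 1},
    {"tx": 0, "ty": 0, "tz": 0, "roll": 0, "grip": 1},
    {"tx": 0, "ty": 0, "tz": 0, "roll": 0, "grip": 1}
  ]
}}

```text
clock: 4.35
tool_pos: [0.466, 0.3148, 0.2498]
tool_rot: [0.247, 3.132, 0.0]
contact_force: [-0.2, 0.3, -0.3]
grip_width: 0.095
```

Run:
```python
from h import *
pose();d=grab('wrist','w3');pose()
I=frect(d,.152,(.4664,.3197),.08);cv2.imwrite('pics/w3r.png',I)
m=((I.max(2).astype(int)-I.min(2)<45)&(I.max(2)<95))|((I[...,2]>130)&(I[...,1]<60))
m=m.astype(np.uint8);m=cv2.morphologyEx(m,cv2.MORPH_OPEN,np.ones((9,9)))
n,l,s,c=cv2.connectedComponentsWithStats(m);k=l[300,300];print(s[k],c[k])
p=np.argwhere(l==k)[:,::-1].astype(np.float32);print(cv2.minAreaRect(p))
```

```text
t4.35 tcp [0.466  0.3148 0.2498] toolx deg 171.00 tilt 0.01 F [-0.19  0.3  -0.27] M [ 0.045 -0.125 -0.033] w 0.0950 q [ 0.477  0.385  1.694 -0.     1.062 -0.937]
t4.40 tcp [0.466  0.3149 0.25  ] toolx deg 171.01 tilt 0.04 F [ 0.17  0.45 -0.26] M [ 0.127 -0.162 -0.015] w 0.0953 q [ 0.477  0.385  1.694 -0.     1.062 -0.937]
[   76   227   439   134 23222] [276.19877702 293.60235983]
((296.3306579589844, 289.432373046875), (445.9935302734375, 95.0700454711914), 11.377100944519043)
```

View pics/w3r.png

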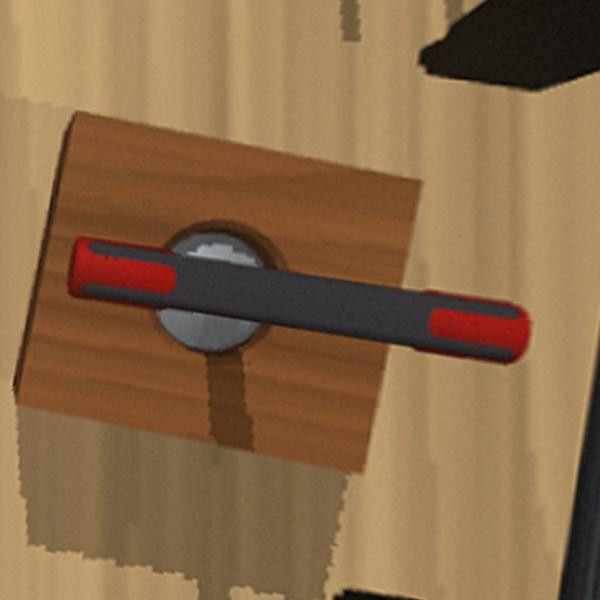

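Run:
```python
from h import *
d=load('w3');cv2.imwrite('pics/w3c.png',cv2.resize(d['frame'][120:320,200:440,::-1],None,fx=3,fy=3,interpolation=cv2.INTER_CUBIC))
s,Q=pose();p=s['tool_pos']
# where TCP axis projects, and TCP/pads
print(fproj(d,np.array([p+Q[:,2]*k for k in (0,.019,.05,.1)])).round(1))
print(fproj(d,np.array([p+Q[:,2]*.019+Q[:,1]*k for k in (-.0475,.0475)])).round(1))
print('bar',fproj(d,np.array([[.466,.3197,.152]])))
```

```text
t4.40 tcp [0.466  0.3149 0.25  ] toolx deg 171.01 tilt 0.04 F [ 0.17  0.45 -0.26] M [ 0.127 -0.162 -0.015] w 0.0953 q [ 0.477  0.385  1.694 -0.     1.062 -0.937]
[[315.5 315.5]
 [315.5 297.5]
 [315.6 274.4]
 [315.7 247.6]]
[[223.3 296.4]
 [407.8 296.3]]
bar [[322.39893805 247.43538521]]
```

View pics/w3c.png

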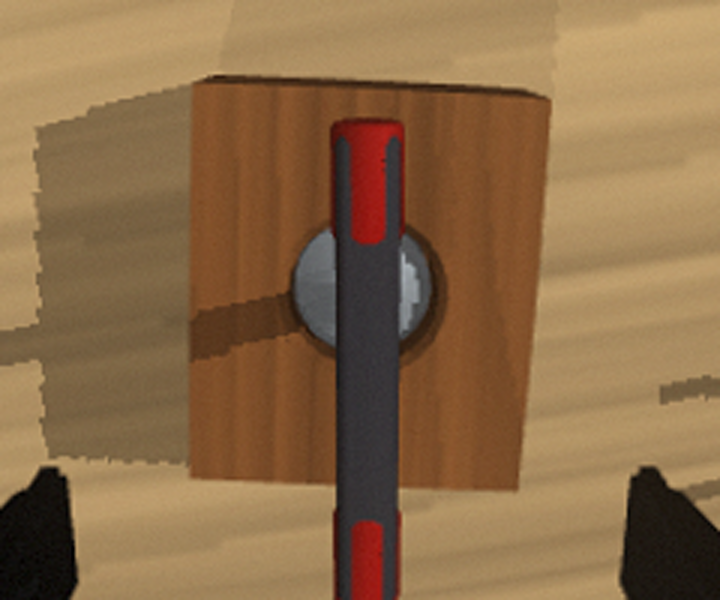

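Request:
{"fn": "jog_arm", "kwargs": {
  "motion": [
    {"tx": 0.001, "ty": 0.005, "tz": 0, "roll": 0, "grip": 1},
    {"tx": 0, "ty": 0, "tz": 0.02, "roll": 0, "grip": 1},
    {"tx": 0, "ty": 0, "tz": 0.02, "roll": 0, "grip": 1},
    {"tx": 0, "ty": 0, "tz": 0.02, "roll": 0, "grip": 1},
    {"tx": 0, "ty": 0, "tz": 0.02, "roll": 0, "grip": 1},
    {"tx": 0, "ty": 0, "tz": 0.02, "roll": 0, "grip": 1},
    {"tx": 0, "ty": 0, "tz": 0.0055, "roll": 0, "grip": 1},
    {"tx": 0, "ty": 0, "tz": 0, "roll": 0, "grip": 0.3}
  ],
  "force": 10
}}

```text
clock: 5.07
tool_pos: [0.4652, 0.32, 0.1432]
tool_rot: [-0.246, -3.13, 0.002]
contact_force: [0.3, 0.0, 0.4]
grip_width: 0.0923
```

Request:
{"fn": "jog_arm", "kwargs": {
  "motion": [
    {"tx": 0, "ty": 0, "tz": 0, "roll": 0, "grip": -0.3},
    {"tx": 0, "ty": 0, "tz": 0, "roll": 0, "grip": -0.6},
    {"tx": 0, "ty": 0, "tz": 0, "roll": 0, "grip": -1},
    {"tx": 0, "ty": 0, "tz": 0, "roll": 0, "grip": -1},
    {"tx": 0, "ty": 0, "tz": 0, "roll": 0, "grip": -1},
    {"tx": 0, "ty": 0, "tz": 0, "roll": 0, "grip": -1},
    {"tx": 0, "ty": 0, "tz": 0, "roll": 0, "grip": -1},
    {"tx": 0, "ty": 0, "tz": 0, "roll": 0, "grip": -1}
  ]
}}

```text
clock: 5.73
tool_pos: [0.4656, 0.3199, 0.1442]
tool_rot: [0.246, 3.132, -0.0]
contact_force: [0.8, 0.6, 0.3]
grip_width: 0.0404
```

Request:
{"fn": "jog_arm", "kwargs": {
  "motion": [
    {"tx": 0, "ty": 0, "tz": 0, "roll": 0, "grip": -1},
    {"tx": 0, "ty": 0, "tz": 0, "roll": 0, "grip": -1},
    {"tx": 0, "ty": 0, "tz": 0, "roll": 0, "grip": -1},
    {"tx": 0, "ty": 0, "tz": 0, "roll": 0, "grip": -1},
    {"tx": 0, "ty": 0, "tz": 0, "roll": 0, "grip": -1},
    {"tx": 0, "ty": 0, "tz": 0, "roll": 0, "grip": -1},
    {"tx": 0, "ty": 0, "tz": 0, "roll": 0, "grip": -1},
    {"tx": 0, "ty": 0, "tz": 0, "roll": 0, "grip": -1}
  ],
  "force": 50
}}

```text
clock: 6.4
tool_pos: [0.4655, 0.3198, 0.144]
tool_rot: [-0.246, -3.132, 0.0]
contact_force: [-0.9, -1.1, -0.5]
grip_width: 0.0148
```

Run:
```python
from h import *
pose()
```

```text
t6.40 tcp [0.4655 0.3198 0.144 ] toolx deg 171.02 tilt 0.02 F [-0.87 -1.06 -0.53] M [-0.065 -0.165 -0.005] w 0.0148 q [ 0.485  0.514  1.803 -0.     0.825 -0.929]
```

Request:
{"fn": "jog_arm", "kwargs": {
  "motion": [
    {"tx": 0, "ty": 0, "tz": -0.015, "roll": 0, "grip": -1},
    {"tx": 0, "ty": 0, "tz": -0.025, "roll": 0, "grip": -1},
    {"tx": 0, "ty": 0, "tz": -0.03, "roll": 0, "grip": -1},
    {"tx": 0, "ty": 0, "tz": -0.03, "roll": 0, "grip": -1},
    {"tx": 0, "ty": 0, "tz": -0.03, "roll": 0, "grip": -1},
    {"tx": 0, "ty": 0, "tz": -0.03, "roll": 0, "grip": -1},
    {"tx": 0, "ty": 0, "tz": -0.03, "roll": 0, "grip": -1},
    {"tx": 0, "ty": 0, "tz": -0.01, "roll": 0, "grip": -1}
  ]
}}

```text
clock: 7.07
tool_pos: [0.466, 0.3203, 0.3478]
tool_rot: [0.245, 3.128, 0.004]
contact_force: [0.9, 1.4, -3.4]
grip_width: 0.0149
```

Run:
```python
from h import *
pose();d=grab('wrist','w4');pose()
plan([.594,-.180,.344],165.4,23,start=([.4655,.3198,.344],171.02),grip=-1)
```

```text
t7.07 tcp [0.466  0.3203 0.3478] toolx deg 171.02 tilt 0.28 F [ 0.88  1.36 -3.38] M [ 0.051 -0.219 -0.03 ] w 0.0149 q [ 0.485  0.307  1.544  0.     1.285 -0.929]
t7.12 tcp [0.4661 0.3203 0.3476] toolx deg 171.02 tilt 0.31 F [ 0.19 -0.38 -2.94] M [ 0.084 -0.142 -0.055] w 0.0145 q [ 0.485  0.307  1.545 -0.     1.284 -0.929]
{"tx": -0.009, "ty": -0.021, "tz": -0.0, "roll": 0.004, "grip": -1}, {"tx": -0.009, "ty": -0.021, "tz": -0.0, "roll": 0.004, "grip": -1}, {"tx": -0.009, "ty": -0.02, "tz": -0.0, "roll": 0.004, "grip": -1}, {"tx": -0.009, "ty": -0.02, "tz": -0.0, "roll": 0.004, "grip": -1}, {"tx": -0.009, "ty": -0.02, "tz": -0.0, "roll": 0.004, "grip": -1}, {"tx": -0.009, "ty": -0.02, "tz": -0.0, "roll": 0.004, "grip": -1}, {"tx": -0.009, "ty": -0.02, "tz": -0.0, "roll": 0.004, "grip": -1}, {"tx": -0.01, "ty": -0.02, "tz": -0.0, "roll": 0.004, "grip": -1},
{"tx": -0.01, "ty": -0.02, "tz": -0.0, "roll": 0.004, "grip": -1}, {"tx": -0.01, "ty": -0.02, "tz": -0.0, "roll": 0.004, "grip": -1}, {"tx": -0.01, "ty": -0.02, "tz": -0.0, "roll": 0.004, "grip": -1}, {"tx": -0.01, "ty": -0.02, "tz": -0.0, "roll": 0.005, "grip": -1}, {"tx": -0.01, "ty": -0.02, "tz": -0.0, "roll": 0.004, "grip": -1}, {"tx": -0.01, "ty": -0.02, "tz": -0.0, "roll": 0.005, "grip": -1}, {"tx": -0.01, "ty": -0.02, "tz": -0.0, "roll": 0.004, "grip": -1}, {"tx": -0.01, "ty": -0.02, "tz": -0.0, "roll": 0.005, "grip": -1},
{"tx": -0.01, "ty": -0.02, "tz": -0.0, "roll": 0.004, "grip": -1}, {"tx": -0.01, "ty": -0.02, "tz": -0.0, "roll": 0.005, "grip": -1}, {"tx": -0.01, "ty": -0.02, "tz": -0.0, "roll": 0.004, "grip": -1}, {"tx": -0.011, "ty": -0.02, "tz": -0.0, "roll": 0.005, "grip": -1}, {"tx": -0.011, "ty": -0.021, "tz": -0.0, "roll": 0.004, "grip": -1}, {"tx": -0.011, "ty": -0.02, "tz": -0.0, "roll": 0.005, "grip": -1}, {"tx": -0.01, "ty": -0.021, "tz": -0.0, "roll": 0.004, "grip": -1}, 
end [ 0.59354301 -0.18028788  0.344     ] 165.40501360771785
```

View pics/w4.png

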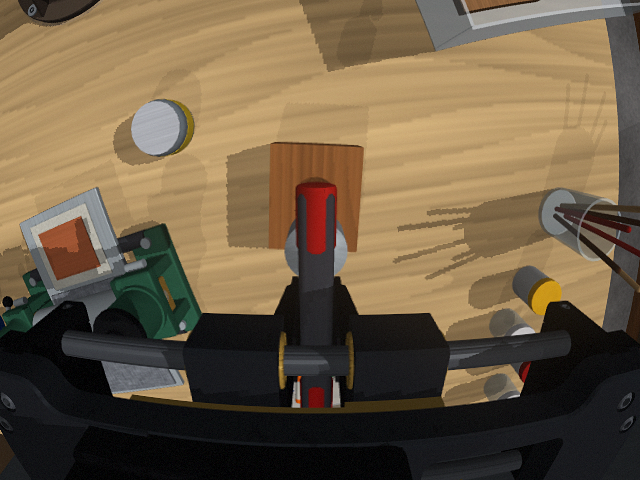

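The wrench is up, with its socket at (315,255) clear above the block. Now carry it over to the bore.

Request:
{"fn": "jog_arm", "kwargs": {
  "motion": [
    {"tx": -0.009, "ty": -0.021, "tz": 0, "roll": 0.004, "grip": -1},
    {"tx": -0.009, "ty": -0.021, "tz": 0, "roll": 0.004, "grip": -1},
    {"tx": -0.009, "ty": -0.02, "tz": 0, "roll": 0.004, "grip": -1},
    {"tx": -0.009, "ty": -0.02, "tz": 0, "roll": 0.004, "grip": -1},
    {"tx": -0.009, "ty": -0.02, "tz": 0, "roll": 0.004, "grip": -1},
    {"tx": -0.009, "ty": -0.02, "tz": 0, "roll": 0.004, "grip": -1},
    {"tx": -0.009, "ty": -0.02, "tz": 0, "roll": 0.004, "grip": -1},
    {"tx": -0.01, "ty": -0.02, "tz": 0, "roll": 0.004, "grip": -1}
  ]
}}

```text
clock: 7.78
tool_pos: [0.5095, 0.1468, 0.3418]
tool_rot: [-0.296, -3.125, 0.001]
contact_force: [0.3, 0.8, -4.5]
grip_width: 0.0148
```

Request:
{"fn": "jog_arm", "kwargs": {
  "motion": [
    {"tx": -0.01, "ty": -0.02, "tz": 0, "roll": 0.004, "grip": -1},
    {"tx": -0.01, "ty": -0.02, "tz": 0, "roll": 0.004, "grip": -1},
    {"tx": -0.01, "ty": -0.02, "tz": 0, "roll": 0.004, "grip": -1},
    {"tx": -0.01, "ty": -0.02, "tz": 0, "roll": 0.005, "grip": -1},
    {"tx": -0.01, "ty": -0.02, "tz": 0, "roll": 0.004, "grip": -1},
    {"tx": -0.01, "ty": -0.02, "tz": 0, "roll": 0.005, "grip": -1},
    {"tx": -0.01, "ty": -0.02, "tz": 0, "roll": 0.004, "grip": -1},
    {"tx": -0.01, "ty": -0.02, "tz": 0, "roll": 0.005, "grip": -1}
  ]
}}

```text
clock: 8.45
tool_pos: [0.5557, -0.026, 0.3417]
tool_rot: [-0.351, -3.119, -0.0]
contact_force: [0.0, 0.1, -5.0]
grip_width: 0.0148
```

Request:
{"fn": "jog_arm", "kwargs": {
  "motion": [
    {"tx": -0.01, "ty": -0.02, "tz": 0, "roll": 0.004, "grip": -1},
    {"tx": -0.01, "ty": -0.02, "tz": 0, "roll": 0.005, "grip": -1},
    {"tx": -0.01, "ty": -0.02, "tz": 0, "roll": 0.004, "grip": -1},
    {"tx": -0.011, "ty": -0.02, "tz": 0, "roll": 0.005, "grip": -1},
    {"tx": -0.011, "ty": -0.021, "tz": 0, "roll": 0.004, "grip": -1},
    {"tx": -0.011, "ty": -0.02, "tz": 0, "roll": 0.005, "grip": -1},
    {"tx": -0.01, "ty": -0.021, "tz": 0, "roll": 0.004, "grip": -1},
    {"tx": 0, "ty": 0, "tz": 0, "roll": 0, "grip": -1}
  ]
}}

```text
clock: 9.12
tool_pos: [0.5937, -0.1836, 0.3408]
tool_rot: [-0.403, -3.112, 0.0]
contact_force: [0.9, 0.7, -4.0]
grip_width: 0.0145
```

Request:
{"fn": "jog_arm", "kwargs": {
  "motion": [
    {"tx": 0, "ty": 0, "tz": 0, "roll": 0, "grip": -1},
    {"tx": 0, "ty": 0, "tz": 0, "roll": 0, "grip": -1},
    {"tx": 0, "ty": 0, "tz": 0, "roll": 0, "grip": -1},
    {"tx": 0, "ty": 0, "tz": 0, "roll": 0, "grip": -1},
    {"tx": 0, "ty": 0, "tz": 0, "roll": 0, "grip": -1},
    {"tx": 0, "ty": 0, "tz": 0, "roll": 0, "grip": -1},
    {"tx": 0, "ty": 0, "tz": 0, "roll": 0, "grip": -1},
    {"tx": 0, "ty": 0, "tz": 0, "roll": 0, "grip": -1}
  ]
}}

```text
clock: 9.78
tool_pos: [0.5936, -0.18, 0.3442]
tool_rot: [0.399, 3.116, -0.0]
contact_force: [-0.8, -0.3, -3.7]
grip_width: 0.0146
```

Run:
```python
from h import *
pose();d=grab('wrist','w5');grab('top','t5');grab('scene','s5');pose()
```

```text
t9.78 tcp [ 0.5936 -0.18    0.3442] toolx deg 165.42 tilt 0.02 F [-0.8  -0.32 -3.65] M [ 0.089 -0.144 -0.001] w 0.0146 q [-0.401  0.399  1.414 -0.     1.329 -1.717]
t9.93 tcp [ 0.5935 -0.1801  0.3442] toolx deg 165.40 tilt 0.01 F [-0.86  0.02 -3.85] M [ 0.141 -0.116  0.   ] w 0.0151 q [-0.401  0.399  1.414 -0.     1.329 -1.717]
```

View pics/w5.png

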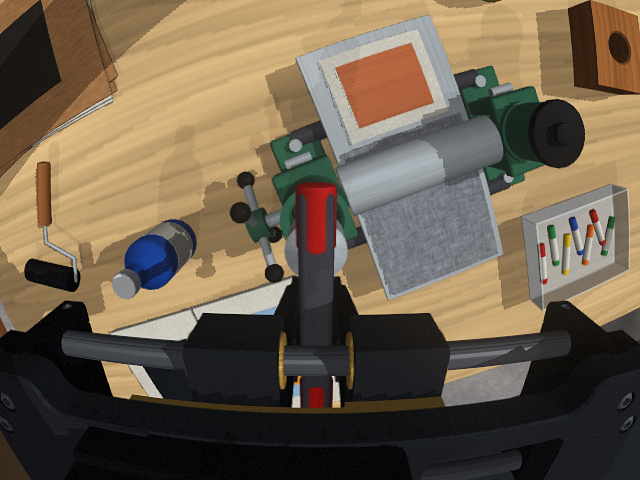

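View pics/s5.png

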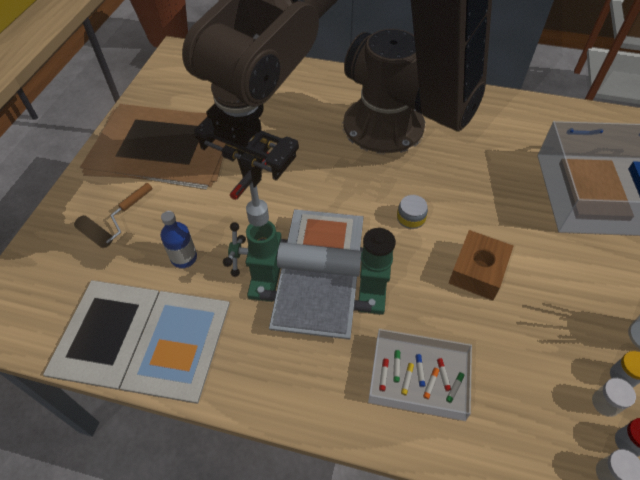

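The wrist view shows the socket at (315,255), with the open housing directly beyond it at (310,205). The scene view shows the wrench upright over the bore, socket at (258,212) and rim at (263,230). I'll lower it step by step and check the force as I go.

Request:
{"fn": "jog_arm", "kwargs": {
  "motion": [
    {"tx": 0, "ty": 0, "tz": 0.01, "roll": 0, "grip": -1},
    {"tx": 0, "ty": 0, "tz": 0.01, "roll": 0, "grip": -1},
    {"tx": 0, "ty": 0, "tz": 0.01, "roll": 0, "grip": -1},
    {"tx": 0, "ty": 0, "tz": 0.008, "roll": 0, "grip": -1},
    {"tx": 0, "ty": 0, "tz": 0.004, "roll": 0, "grip": -1},
    {"tx": 0, "ty": 0, "tz": 0.002, "roll": 0, "grip": -1},
    {"tx": 0, "ty": 0, "tz": 0.002, "roll": 0, "grip": -1},
    {"tx": 0, "ty": 0, "tz": 0.001, "roll": 0, "grip": -1}
  ]
}}

```text
clock: 10.6
tool_pos: [0.5937, -0.1802, 0.2971]
tool_rot: [0.399, 3.116, -0.0]
contact_force: [-0.0, 0.7, -3.2]
grip_width: 0.0146
```

Run:
```python
from h import *
grab('scene','s6');grab('top','t6');pose()
a=load('s6')['frame'][170:290,200:320,::-1];b=load('t6')['frame'][180:280,340:440,::-1]
cv2.imwrite('pics/c6.png',np.hstack([cv2.resize(a,(400,400),interpolation=2),cv2.resize(b,(400,400),interpolation=2)]))
```

```text
t10.70 tcp [ 0.5936 -0.1802  0.2973] toolx deg 165.40 tilt 0.03 F [-0.09 -0.82 -3.61] M [ 0.068 -0.18  -0.01 ] w 0.0147 q [-0.401  0.43   1.486 -0.     1.225 -1.717]
```

View pics/c6.png

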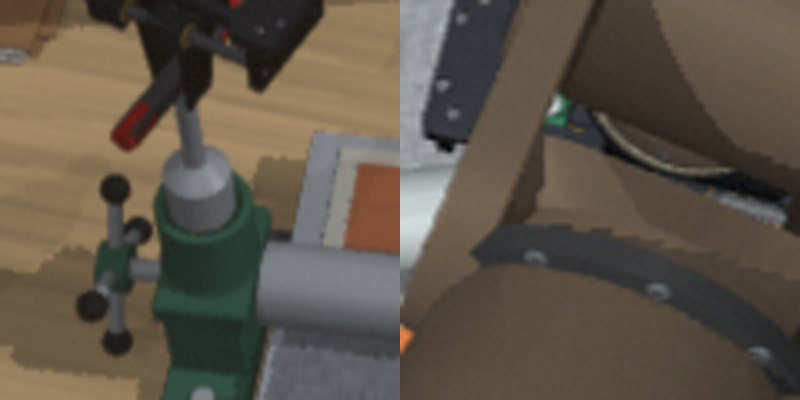

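Run:
```python
from h import *
d=load('s6');K=d['K']
def pr(W):
    c=np.c_[W,np.ones(len(W))]@d['view'].T
    return np.c_[K[0,0]*c[:,0]/-c[:,2]+K[0,2],-K[1,1]*c[:,1]/-c[:,2]+K[1,2]]
S=6;u0,v0=220,170
im=cv2.resize(d['frame'][170:260,220:320,::-1],None,fx=S,fy=S,interpolation=cv2.INTER_CUBIC)
t=np.linspace(0,6.283,200)
def circ(x,y,z,r,col):
    p=pr(np.c_[x+r*np.cos(t),y+r*np.sin(t),0*t+z]);cv2.polylines(im,[((p-[u0-.0,v0-.0]+.5)*S-.5).astype(int)],True,col,1)
c=(.594,-.180)
circ(*c,.165,.033,(0,255,255));circ(*c,.165,.0225+.0045,(0,255,255))
f=.2973-.1325
circ(.5942,-.180,f+.046,.0225,(255,0,255));circ(.5942,-.180,f,.0225,(255,0,255));circ(.5942,-.180,.25,.007,(255,0,255))
cv2.imwrite('pics/o6.png',im)
```

```text
(no output)
```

View pics/o6.png

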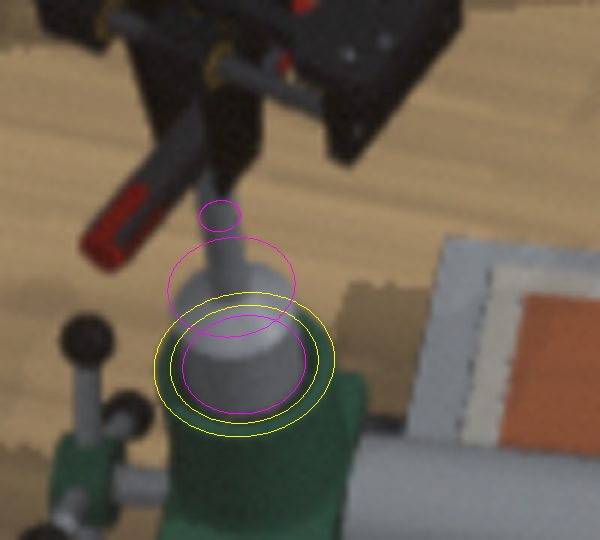

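Run:
```python
from h import *
d=load('s6')
im=cv2.resize(d['frame'][195:255,235:295,::-1],None,fx=10,fy=10,interpolation=cv2.INTER_CUBIC)
im=np.clip(im.astype(float)*1.8,0,255).astype(np.uint8)
cv2.imwrite('pics/o6b.png',im)
P=cloud(d)
for nm,(z0,z1) in {'rim':(.159,.166),'sock':(.19,.206)}.items():
    p=seg(d,(235,195,295,260),z0,z1);print(nm,len(p),p.mean(0),p.min(0),p.max(0))
```

```text
rim 212 [ 0.60646033 -0.1741892   0.16302847] [ 0.56419964 -0.21249427  0.15900558] [ 0.62867519 -0.14665107  0.1659027 ]
sock 188 [ 0.60504914 -0.17505174  0.20033534] [ 0.57371928 -0.20058948  0.19008845] [ 0.61902979 -0.15753108  0.20591348]
```

View pics/o6b.png

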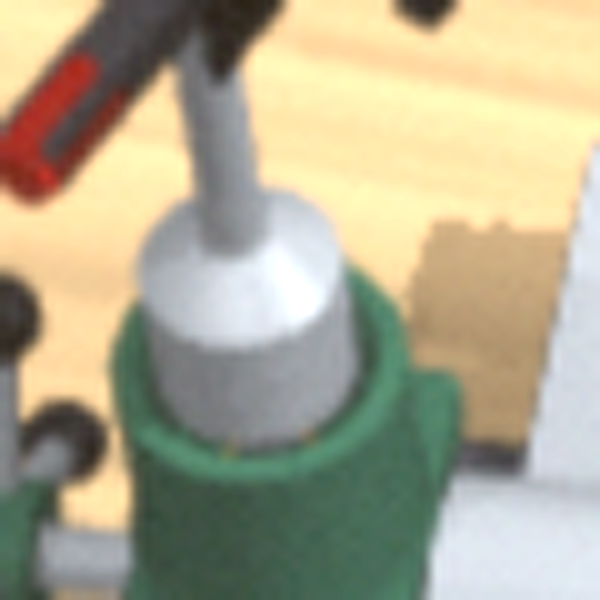

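In the enlarged crop the socket foot sits concentric in the rim to about 1 mm, with its centre at (259,366) against the rim's (261,361). I'll go on down the bore.

Request:
{"fn": "jog_arm", "kwargs": {
  "motion": [
    {"tx": 0, "ty": 0, "tz": 0.001, "roll": 0, "grip": -1},
    {"tx": 0, "ty": 0, "tz": 0.001, "roll": 0, "grip": -1},
    {"tx": 0, "ty": 0, "tz": 0.001, "roll": 0, "grip": -1},
    {"tx": 0, "ty": 0, "tz": 0.001, "roll": 0, "grip": -1},
    {"tx": 0, "ty": 0, "tz": 0.001, "roll": 0, "grip": -1},
    {"tx": 0, "ty": 0, "tz": 0.001, "roll": 0, "grip": -1},
    {"tx": 0, "ty": 0, "tz": 0.001, "roll": 0, "grip": -1},
    {"tx": 0, "ty": 0, "tz": 0.001, "roll": 0, "grip": -1}
  ]
}}

```text
clock: 11.37
tool_pos: [0.5936, -0.1802, 0.289]
tool_rot: [0.399, 3.116, -0.0]
contact_force: [0.7, 0.1, -4.5]
grip_width: 0.0149
```

Run:
```python
from h import *
pose()
```

```text
t11.37 tcp [ 0.5936 -0.1802  0.289 ] toolx deg 165.40 tilt 0.01 F [ 0.69  0.06 -4.53] M [ 0.096 -0.199 -0.014] w 0.0149 q [-0.401  0.436  1.498 -0.     1.207 -1.717]
```

Request:
{"fn": "jog_arm", "kwargs": {
  "motion": [
    {"tx": 0, "ty": 0, "tz": 0.004, "roll": 0, "grip": -1},
    {"tx": 0, "ty": 0, "tz": 0.004, "roll": 0, "grip": -1},
    {"tx": 0, "ty": 0, "tz": 0.004, "roll": 0, "grip": -1},
    {"tx": 0, "ty": 0, "tz": 0.004, "roll": 0, "grip": -1},
    {"tx": 0, "ty": 0, "tz": 0.004, "roll": 0, "grip": -1},
    {"tx": 0, "ty": 0, "tz": 0.004, "roll": 0, "grip": -1},
    {"tx": 0, "ty": 0, "tz": 0.004, "roll": 0, "grip": -1},
    {"tx": 0, "ty": 0, "tz": 0.003, "roll": 0, "grip": -1}
  ]
}}

```text
clock: 12.03
tool_pos: [0.5935, -0.1801, 0.2576]
tool_rot: [-0.399, -3.116, 0.0]
contact_force: [-0.2, 0.6, -4.7]
grip_width: 0.0146
```

Request:
{"fn": "jog_arm", "kwargs": {
  "motion": [
    {"tx": 0, "ty": 0, "tz": 0.001, "roll": 0, "grip": -1},
    {"tx": 0, "ty": 0, "tz": 0.001, "roll": 0, "grip": -1},
    {"tx": 0, "ty": 0, "tz": 0.001, "roll": 0, "grip": -1},
    {"tx": 0, "ty": 0, "tz": 0.001, "roll": 0, "grip": -1},
    {"tx": 0, "ty": 0, "tz": 0.001, "roll": 0, "grip": -1},
    {"tx": 0, "ty": 0, "tz": 0.001, "roll": 0, "grip": -1},
    {"tx": 0, "ty": 0, "tz": 0, "roll": 0, "grip": -1},
    {"tx": 0, "ty": 0, "tz": 0, "roll": 0, "grip": -1}
  ]
}}

```text
clock: 12.7
tool_pos: [0.5935, -0.1802, 0.2521]
tool_rot: [-0.399, -3.116, 0.0]
contact_force: [0.1, -0.1, -4.5]
grip_width: 0.0148
```

Run:
```python
from h import *
pose()
```

```text
t12.70 tcp [ 0.5935 -0.1802  0.2521] toolx deg 165.40 tilt 0.00 F [ 0.05 -0.1  -4.54] M [ 0.13  -0.171  0.042] w 0.0148 q [-0.401  0.467  1.548 -0.     1.126 -1.717]
```

Request:
{"fn": "jog_arm", "kwargs": {
  "motion": [
    {"tx": 0, "ty": 0, "tz": 0.0004, "roll": 0, "grip": -1},
    {"tx": 0, "ty": 0, "tz": 0.0004, "roll": 0, "grip": -1},
    {"tx": 0, "ty": 0, "tz": 0.0004, "roll": 0, "grip": -1},
    {"tx": 0, "ty": 0, "tz": 0.0004, "roll": 0, "grip": -1},
    {"tx": 0, "ty": 0, "tz": 0.0004, "roll": 0, "grip": -1},
    {"tx": 0, "ty": 0, "tz": 0.0004, "roll": 0, "grip": -1},
    {"tx": 0, "ty": 0, "tz": 0.0004, "roll": 0, "grip": -1},
    {"tx": 0, "ty": 0, "tz": 0, "roll": 0, "grip": -1}
  ]
}}

```text
clock: 13.37
tool_pos: [0.5936, -0.1802, 0.2496]
tool_rot: [0.399, 3.116, -0.0]
contact_force: [-0.4, -0.1, -0.0]
grip_width: 0.0148
```

Run:
```python
from h import *
pose()
```

```text
t13.37 tcp [ 0.5936 -0.1802  0.2496] toolx deg 165.40 tilt 0.03 F [-0.37 -0.06 -0.03] M [ 0.12  -0.046  0.002] w 0.0148 q [-0.401  0.469  1.551 -0.     1.12  -1.717]
```

Request:
{"fn": "jog_arm", "kwargs": {
  "motion": [
    {"tx": 0, "ty": 0, "tz": 0.0004, "roll": 0, "grip": -1},
    {"tx": 0, "ty": 0, "tz": 0, "roll": 0, "grip": -1},
    {"tx": 0, "ty": 0, "tz": 0.0004, "roll": 0, "grip": -1},
    {"tx": 0, "ty": 0, "tz": 0, "roll": 0, "grip": -1},
    {"tx": 0, "ty": 0, "tz": 0.0004, "roll": 0, "grip": -1},
    {"tx": 0, "ty": 0, "tz": 0, "roll": 0, "grip": -1},
    {"tx": 0, "ty": 0, "tz": 0, "roll": 0, "grip": -1},
    {"tx": 0, "ty": 0, "tz": 0, "roll": 0, "grip": -1}
  ]
}}

```text
clock: 14.03
tool_pos: [0.5935, -0.1802, 0.248]
tool_rot: [-0.399, -3.116, 0.0]
contact_force: [-0.5, 0.1, -5.5]
grip_width: 0.0147
```

Run:
```python
from h import *
pose()
```

```text
t14.03 tcp [ 0.5935 -0.1802  0.248 ] toolx deg 165.40 tilt 0.01 F [-0.52  0.14 -5.48] M [0.116 0.018 0.004] w 0.0147 q [-0.401  0.471  1.553 -0.     1.118 -1.717]
```

The brief contact is gone and the foot is below the shoulder, so the hexagons agree. I'll continue down gently.

Request:
{"fn": "jog_arm", "kwargs": {
  "motion": [
    {"tx": 0, "ty": 0, "tz": 0.0005, "roll": 0, "grip": -1},
    {"tx": 0, "ty": 0, "tz": 0.0005, "roll": 0, "grip": -1},
    {"tx": 0, "ty": 0, "tz": 0.0005, "roll": 0, "grip": -1},
    {"tx": 0, "ty": 0, "tz": 0.0005, "roll": 0, "grip": -1},
    {"tx": 0, "ty": 0, "tz": 0.0005, "roll": 0, "grip": -1},
    {"tx": 0, "ty": 0, "tz": 0.0005, "roll": 0, "grip": -1},
    {"tx": 0, "ty": 0, "tz": 0.0005, "roll": 0, "grip": -1},
    {"tx": 0, "ty": 0, "tz": 0, "roll": 0, "grip": -1}
  ]
}}

```text
clock: 14.7
tool_pos: [0.5935, -0.1802, 0.2445]
tool_rot: [-0.399, -3.116, 0.0]
contact_force: [-0.7, -0.3, -4.0]
grip_width: 0.0143
```

Run:
```python
from h import *
pose()
```

```text
t14.70 tcp [ 0.5935 -0.1802  0.2445] toolx deg 165.40 tilt 0.01 F [-0.66 -0.25 -4.01] M [0.169 0.074 0.04 ] w 0.0143 q [-0.401  0.474  1.558 -0.     1.11  -1.717]
```

Request:
{"fn": "jog_arm", "kwargs": {
  "motion": [
    {"tx": 0, "ty": 0, "tz": 0.001, "roll": 0, "grip": -1},
    {"tx": 0, "ty": 0, "tz": 0.001, "roll": 0, "grip": -1},
    {"tx": 0, "ty": 0, "tz": 0.001, "roll": 0, "grip": -1},
    {"tx": 0, "ty": 0, "tz": 0.001, "roll": 0, "grip": -1},
    {"tx": 0, "ty": 0, "tz": 0.001, "roll": 0, "grip": -1},
    {"tx": 0, "ty": 0, "tz": 0.001, "roll": 0, "grip": -1},
    {"tx": 0, "ty": 0, "tz": 0, "roll": 0, "grip": -1},
    {"tx": 0, "ty": 0, "tz": 0, "roll": 0, "grip": -1}
  ]
}}

```text
clock: 15.37
tool_pos: [0.5935, -0.1802, 0.2385]
tool_rot: [-0.399, -3.116, 0.0]
contact_force: [-1.0, 0.7, -4.8]
grip_width: 0.0146
```

Run:
```python
from h import *
pose()
```

```text
t15.37 tcp [ 0.5935 -0.1802  0.2385] toolx deg 165.40 tilt 0.01 F [-1.04  0.7  -4.82] M [ 0.176  0.085 -0.039] w 0.0146 q [-0.401  0.48   1.565 -0.     1.097 -1.717]
```

Request:
{"fn": "jog_arm", "kwargs": {
  "motion": [
    {"tx": 0, "ty": 0, "tz": 0.0005, "roll": 0, "grip": -1},
    {"tx": 0, "ty": 0, "tz": 0.0005, "roll": 0, "grip": -1},
    {"tx": 0, "ty": 0, "tz": 0.0005, "roll": 0, "grip": -1},
    {"tx": 0, "ty": 0, "tz": 0, "roll": 0, "grip": -1},
    {"tx": 0, "ty": 0, "tz": 0, "roll": 0, "grip": -1},
    {"tx": 0, "ty": 0, "tz": 0, "roll": 0, "grip": -1},
    {"tx": 0, "ty": 0, "tz": 0, "roll": 0, "grip": -1},
    {"tx": 0, "ty": 0, "tz": 0, "roll": 0, "grip": -1}
  ]
}}

```text
clock: 16.03
tool_pos: [0.5935, -0.1801, 0.2371]
tool_rot: [-0.399, -3.116, 0.0]
contact_force: [-0.9, 0.5, -3.1]
grip_width: 0.0148
```

Run:
```python
from h import *
pose()
```

```text
t16.03 tcp [ 0.5935 -0.1801  0.2371] toolx deg 165.40 tilt 0.00 F [-0.91  0.46 -3.09] M [ 0.19   0.149 -0.02 ] w 0.0148 q [-0.401  0.481  1.567 -0.     1.094 -1.717]
```

Seated: the foot is about at the floor and part of the weight has come off. Now turn clockwise (+roll) through the part that is surely free.

Request:
{"fn": "jog_arm", "kwargs": {
  "motion": [
    {"tx": 0, "ty": 0, "tz": 0, "roll": 0.05, "grip": -1},
    {"tx": 0, "ty": 0, "tz": 0, "roll": 0.05, "grip": -1},
    {"tx": 0, "ty": 0, "tz": 0, "roll": 0.05, "grip": -1},
    {"tx": 0, "ty": 0, "tz": 0, "roll": 0.05, "grip": -1},
    {"tx": 0, "ty": 0, "tz": 0, "roll": 0.05, "grip": -1},
    {"tx": 0, "ty": 0, "tz": 0, "roll": 0.05, "grip": -1},
    {"tx": 0, "ty": 0, "tz": 0, "roll": 0.05, "grip": -1},
    {"tx": 0, "ty": 0, "tz": 0, "roll": 0.05, "grip": -1}
  ],
  "force": 55
}}

```text
clock: 16.7
tool_pos: [0.5935, -0.1801, 0.2372]
tool_rot: [-1.014, -2.973, 0.0]
contact_force: [-1.5, 0.6, -4.0]
grip_width: 0.0148
```

Run:
```python
from h import *
pose()
```

```text
t16.70 tcp [ 0.5935 -0.1801  0.2372] toolx deg 142.35 tilt 0.02 F [-1.53  0.63 -4.01] M [0.321 0.281 0.067] w 0.0148 q [-0.401  0.481  1.567 -0.     1.094 -1.315]
```

Request:
{"fn": "jog_arm", "kwargs": {
  "motion": [
    {"tx": 0, "ty": 0, "tz": 0, "roll": 0.05, "grip": -1},
    {"tx": 0, "ty": 0, "tz": 0, "roll": 0.05, "grip": -1},
    {"tx": 0, "ty": 0, "tz": 0, "roll": 0.05, "grip": -1},
    {"tx": 0, "ty": 0, "tz": 0, "roll": 0.05, "grip": -1},
    {"tx": 0, "ty": 0, "tz": 0, "roll": 0.05, "grip": -1},
    {"tx": 0, "ty": 0, "tz": 0, "roll": 0.05, "grip": -1},
    {"tx": 0, "ty": 0, "tz": 0, "roll": 0.05, "grip": -1},
    {"tx": 0, "ty": 0, "tz": 0, "roll": 0.05, "grip": -1}
  ]
}}

```text
clock: 17.37
tool_pos: [0.5936, -0.18, 0.2372]
tool_rot: [-1.584, -2.713, -0.001]
contact_force: [-1.2, 1.1, -3.6]
grip_width: 0.0146
```

Run:
```python
from h import *
pose()
```

```text
t17.37 tcp [ 0.5936 -0.18    0.2372] toolx deg 119.43 tilt 0.02 F [-1.2   1.08 -3.64] M [0.401 0.078 0.091] w 0.0146 q [-0.401  0.481  1.567  0.     1.094 -0.915]
```

Request:
{"fn": "jog_arm", "kwargs": {
  "motion": [
    {"tx": 0, "ty": 0, "tz": 0, "roll": 0.02, "grip": -1},
    {"tx": 0, "ty": 0, "tz": 0, "roll": 0.02, "grip": -1},
    {"tx": 0, "ty": 0, "tz": 0, "roll": 0.02, "grip": -1},
    {"tx": 0, "ty": 0, "tz": 0, "roll": 0.02, "grip": -1},
    {"tx": 0, "ty": 0, "tz": 0, "roll": 0.02, "grip": -1},
    {"tx": 0, "ty": 0, "tz": 0, "roll": 0.02, "grip": -1},
    {"tx": 0, "ty": 0, "tz": 0, "roll": 0.02, "grip": -1},
    {"tx": 0, "ty": 0, "tz": 0, "roll": 0.02, "grip": -1}
  ]
}}

```text
clock: 18.03
tool_pos: [0.5936, -0.1801, 0.2371]
tool_rot: [1.795, 2.578, 0.0]
contact_force: [1.4, 1.4, -3.7]
grip_width: 0.0148
```

Run:
```python
from h import *
pose()
```

```text
t18.03 tcp [ 0.5936 -0.1801  0.2371] toolx deg 110.29 tilt 0.01 F [ 1.39  1.37 -3.67] M [ 0.587 -0.167  0.091] w 0.0148 q [-0.401  0.481  1.567  0.     1.094 -0.755]
```

Request:
{"fn": "jog_arm", "kwargs": {
  "motion": [
    {"tx": 0, "ty": 0, "tz": 0, "roll": 0.015, "grip": -1},
    {"tx": 0, "ty": 0, "tz": 0, "roll": 0.015, "grip": -1},
    {"tx": 0, "ty": 0, "tz": 0, "roll": 0.015, "grip": -1},
    {"tx": 0, "ty": 0, "tz": 0, "roll": 0.015, "grip": -1},
    {"tx": 0, "ty": 0, "tz": 0, "roll": 0.015, "grip": -1},
    {"tx": 0, "ty": 0, "tz": 0, "roll": 0.015, "grip": -1},
    {"tx": 0, "ty": 0, "tz": 0, "roll": 0.015, "grip": -1},
    {"tx": 0, "ty": 0, "tz": 0, "roll": 0.015, "grip": -1}
  ]
}}

```text
clock: 18.7
tool_pos: [0.5936, -0.1802, 0.2372]
tool_rot: [1.946, 2.466, 0.0]
contact_force: [0.6, 2.2, -3.6]
grip_width: 0.0145
```

Run:
```python
from h import *
pose()
```

```text
t18.70 tcp [ 0.5936 -0.1802  0.2372] toolx deg 103.43 tilt 0.01 F [ 0.58  2.24 -3.61] M [ 0.661 -0.343  0.067] w 0.0145 q [-0.401  0.481  1.567  0.     1.094 -0.636]
```

Request:
{"fn": "jog_arm", "kwargs": {
  "motion": [
    {"tx": 0, "ty": 0, "tz": 0, "roll": 0.015, "grip": -1},
    {"tx": 0, "ty": 0, "tz": 0, "roll": 0.015, "grip": -1},
    {"tx": 0, "ty": 0, "tz": 0, "roll": 0.015, "grip": -1},
    {"tx": 0, "ty": 0, "tz": 0, "roll": 0.015, "grip": -1},
    {"tx": 0, "ty": 0, "tz": 0, "roll": 0.015, "grip": -1},
    {"tx": 0, "ty": 0, "tz": 0, "roll": 0.015, "grip": -1},
    {"tx": 0, "ty": 0, "tz": 0, "roll": 0.015, "grip": -1},
    {"tx": 0, "ty": 0, "tz": 0, "roll": 0.015, "grip": -1}
  ]
}}

```text
clock: 19.37
tool_pos: [0.5936, -0.1802, 0.2372]
tool_rot: [2.091, 2.345, 0.0]
contact_force: [0.7, 2.2, -3.6]
grip_width: 0.0149
```

Run:
```python
from h import *
pose()
```

```text
t19.37 tcp [ 0.5936 -0.1802  0.2372] toolx deg 96.56 tilt 0.01 F [ 0.69  2.19 -3.62] M [ 0.639 -0.488  0.122] w 0.0149 q [-0.401  0.481  1.567 -0.     1.094 -0.516]
```

Request:
{"fn": "jog_arm", "kwargs": {
  "motion": [
    {"tx": 0, "ty": 0, "tz": 0, "roll": 0.015, "grip": -1},
    {"tx": 0, "ty": 0, "tz": 0, "roll": 0.015, "grip": -1},
    {"tx": 0, "ty": 0, "tz": 0, "roll": 0.015, "grip": -1},
    {"tx": 0, "ty": 0, "tz": 0, "roll": 0.015, "grip": -1},
    {"tx": 0, "ty": 0, "tz": 0, "roll": 0.015, "grip": -1},
    {"tx": 0, "ty": 0, "tz": 0, "roll": 0.015, "grip": -1},
    {"tx": 0, "ty": 0, "tz": 0, "roll": 0.015, "grip": -1},
    {"tx": 0, "ty": 0, "tz": 0, "roll": 0.015, "grip": -1}
  ]
}}

```text
clock: 20.03
tool_pos: [0.5936, -0.1802, 0.2371]
tool_rot: [2.227, 2.215, 0.0]
contact_force: [1.4, 2.6, -4.0]
grip_width: 0.0146
```

Run:
```python
from h import *
pose()
```

```text
t20.03 tcp [ 0.5936 -0.1802  0.2371] toolx deg 89.68 tilt 0.01 F [ 1.42  2.61 -4.  ] M [ 0.638 -0.548  0.099] w 0.0146 q [-0.401  0.481  1.567 -0.     1.094 -0.396]
```

Request:
{"fn": "jog_arm", "kwargs": {
  "motion": [
    {"tx": 0, "ty": 0, "tz": 0, "roll": 0.015, "grip": -1},
    {"tx": 0, "ty": 0, "tz": 0, "roll": 0.015, "grip": -1},
    {"tx": 0, "ty": 0, "tz": 0, "roll": 0.015, "grip": -1},
    {"tx": 0, "ty": 0, "tz": 0, "roll": 0.015, "grip": -1},
    {"tx": 0, "ty": 0, "tz": 0, "roll": 0.015, "grip": -1},
    {"tx": 0, "ty": 0, "tz": 0, "roll": 0.015, "grip": -1},
    {"tx": 0, "ty": 0, "tz": 0, "roll": 0.015, "grip": -1},
    {"tx": 0, "ty": 0, "tz": 0, "roll": 0.015, "grip": -1}
  ]
}}

```text
clock: 20.7
tool_pos: [0.5936, -0.1802, 0.2372]
tool_rot: [2.356, 2.078, 0.0]
contact_force: [2.5, 1.1, -3.6]
grip_width: 0.0146
```

Run:
```python
from h import *
pose()
```

```text
t20.70 tcp [ 0.5936 -0.1802  0.2372] toolx deg 82.81 tilt 0.01 F [ 2.45  1.14 -3.61] M [ 0.547 -0.745  0.144] w 0.0146 q [-0.401  0.481  1.567 -0.     1.094 -0.276]
```

Request:
{"fn": "jog_arm", "kwargs": {
  "motion": [
    {"tx": 0, "ty": 0, "tz": 0, "roll": 0.015, "grip": -1},
    {"tx": 0, "ty": 0, "tz": 0, "roll": 0.015, "grip": -1},
    {"tx": 0, "ty": 0, "tz": 0, "roll": 0.015, "grip": -1},
    {"tx": 0, "ty": 0, "tz": 0, "roll": 0.015, "grip": -1},
    {"tx": 0, "ty": 0, "tz": 0, "roll": 0.015, "grip": -1},
    {"tx": 0, "ty": 0, "tz": 0, "roll": 0.015, "grip": -1},
    {"tx": 0, "ty": 0, "tz": 0, "roll": 0.015, "grip": -1},
    {"tx": 0, "ty": 0, "tz": 0, "roll": 0, "grip": -1}
  ]
}}

```text
clock: 21.37
tool_pos: [0.5936, -0.1802, 0.2372]
tool_rot: [2.462, 1.951, 0.0]
contact_force: [2.7, 2.3, -4.4]
grip_width: 0.0149
```

Run:
```python
from h import *
pose()
```

```text
t21.37 tcp [ 0.5936 -0.1802  0.2372] toolx deg 76.80 tilt 0.01 F [ 2.74  2.32 -4.38] M [ 0.52  -0.854  0.121] w 0.0149 q [-0.401  0.481  1.567  0.     1.094 -0.171]
```

Still in the free range (about 0.1 N m), so I'll go on.

Request:
{"fn": "jog_arm", "kwargs": {
  "motion": [
    {"tx": 0, "ty": 0, "tz": 0, "roll": 0.015, "grip": -1},
    {"tx": 0, "ty": 0, "tz": 0, "roll": 0.015, "grip": -1},
    {"tx": 0, "ty": 0, "tz": 0, "roll": 0.015, "grip": -1},
    {"tx": 0, "ty": 0, "tz": 0, "roll": 0.015, "grip": -1},
    {"tx": 0, "ty": 0, "tz": 0, "roll": 0.015, "grip": -1},
    {"tx": 0, "ty": 0, "tz": 0, "roll": 0.015, "grip": -1},
    {"tx": 0, "ty": 0, "tz": 0, "roll": 0.015, "grip": -1},
    {"tx": 0, "ty": 0, "tz": 0, "roll": 0, "grip": -1}
  ]
}}

```text
clock: 22.03
tool_pos: [0.5936, -0.1802, 0.2372]
tool_rot: [2.561, 1.819, 0.0]
contact_force: [2.6, 1.7, -3.5]
grip_width: 0.0146
```

Run:
```python
from h import *
pose()
```

```text
t22.03 tcp [ 0.5936 -0.1802  0.2372] toolx deg 70.79 tilt 0.02 F [ 2.64  1.71 -3.52] M [ 0.493 -0.981  0.09 ] w 0.0146 q [-0.401  0.481  1.567 -0.     1.094 -0.066]
```

Request:
{"fn": "jog_arm", "kwargs": {
  "motion": [
    {"tx": 0, "ty": 0, "tz": 0, "roll": 0.015, "grip": -1},
    {"tx": 0, "ty": 0, "tz": 0, "roll": 0.015, "grip": -1},
    {"tx": 0, "ty": 0, "tz": 0, "roll": 0.015, "grip": -1},
    {"tx": 0, "ty": 0, "tz": 0, "roll": 0.015, "grip": -1},
    {"tx": 0, "ty": 0, "tz": 0, "roll": 0.015, "grip": -1},
    {"tx": 0, "ty": 0, "tz": 0, "roll": 0.015, "grip": -1},
    {"tx": 0, "ty": 0, "tz": 0, "roll": 0.015, "grip": -1},
    {"tx": 0, "ty": 0, "tz": 0, "roll": 0, "grip": -1}
  ]
}}

```text
clock: 22.7
tool_pos: [0.5936, -0.1802, 0.2372]
tool_rot: [2.653, 1.683, 0.0]
contact_force: [3.9, 1.1, -1.9]
grip_width: 0.0147
```

Run:
```python
from h import *
pose()
```

```text
t22.70 tcp [ 0.5936 -0.1802  0.2372] toolx deg 64.77 tilt 0.01 F [ 3.9   1.13 -1.9 ] M [ 0.39  -1.121  0.09 ] w 0.0147 q [-0.401  0.481  1.567 -0.     1.094  0.039]
```

Request:
{"fn": "jog_arm", "kwargs": {
  "motion": [
    {"tx": 0, "ty": 0, "tz": 0, "roll": 0.015, "grip": -1},
    {"tx": 0, "ty": 0, "tz": 0, "roll": 0.015, "grip": -1},
    {"tx": 0, "ty": 0, "tz": 0, "roll": 0.015, "grip": -1},
    {"tx": 0, "ty": 0, "tz": 0, "roll": 0.015, "grip": -1},
    {"tx": 0, "ty": 0, "tz": 0, "roll": 0.015, "grip": -1},
    {"tx": 0, "ty": 0, "tz": 0, "roll": 0.015, "grip": -1},
    {"tx": 0, "ty": 0, "tz": 0, "roll": 0.015, "grip": -1},
    {"tx": 0, "ty": 0, "tz": 0, "roll": 0, "grip": -1}
  ]
}}

```text
clock: 23.37
tool_pos: [0.5936, -0.1802, 0.2372]
tool_rot: [2.737, 1.541, 0.0]
contact_force: [4.4, 2.0, -2.2]
grip_width: 0.0147
```

Run:
```python
from h import *
pose()
```

```text
t23.37 tcp [ 0.5936 -0.1802  0.2372] toolx deg 58.76 tilt 0.02 F [ 4.37  1.97 -2.24] M [ 0.267 -1.239  0.105] w 0.0147 q [-0.401  0.481  1.567 -0.     1.094  0.144]
```

Request:
{"fn": "jog_arm", "kwargs": {
  "motion": [
    {"tx": 0, "ty": 0, "tz": 0, "roll": 0.015, "grip": -1},
    {"tx": 0, "ty": 0, "tz": 0, "roll": 0.015, "grip": -1},
    {"tx": 0, "ty": 0, "tz": 0, "roll": 0.015, "grip": -1},
    {"tx": 0, "ty": 0, "tz": 0, "roll": 0.015, "grip": -1},
    {"tx": 0, "ty": 0, "tz": 0, "roll": 0.015, "grip": -1},
    {"tx": 0, "ty": 0, "tz": 0, "roll": 0.015, "grip": -1},
    {"tx": 0, "ty": 0, "tz": 0, "roll": 0.015, "grip": -1},
    {"tx": 0, "ty": 0, "tz": 0, "roll": 0, "grip": -1}
  ]
}}

```text
clock: 24.03
tool_pos: [0.5936, -0.1802, 0.2372]
tool_rot: [2.814, 1.395, 0.0]
contact_force: [4.9, 0.7, -1.0]
grip_width: 0.0146
```

Run:
```python
from h import *
pose()
```

```text
t24.03 tcp [ 0.5936 -0.1802  0.2372] toolx deg 52.75 tilt 0.02 F [ 4.87  0.73 -0.99] M [ 0.25  -1.261  0.326] w 0.0146 q [-0.401  0.481  1.567 -0.     1.094  0.249]
```

The roller is bearing now (0.33 N m). One small turn more.

Request:
{"fn": "jog_arm", "kwargs": {
  "motion": [
    {"tx": 0, "ty": 0, "tz": 0, "roll": 0.01, "grip": -1},
    {"tx": 0, "ty": 0, "tz": 0, "roll": 0.01, "grip": -1},
    {"tx": 0, "ty": 0, "tz": 0, "roll": 0.01, "grip": -1},
    {"tx": 0, "ty": 0, "tz": 0, "roll": 0.01, "grip": -1},
    {"tx": 0, "ty": 0, "tz": 0, "roll": 0.01, "grip": -1},
    {"tx": 0, "ty": 0, "tz": 0, "roll": 0, "grip": -1},
    {"tx": 0, "ty": 0, "tz": 0, "roll": 0, "grip": -1},
    {"tx": 0, "ty": 0, "tz": 0, "roll": 0, "grip": -1}
  ]
}}

```text
clock: 24.7
tool_pos: [0.5936, -0.1802, 0.2372]
tool_rot: [2.848, 1.326, 0.0]
contact_force: [4.4, -0.0, -0.1]
grip_width: 0.0149
```

Run:
```python
from h import *
pose();get_image('top');pose();get_image('top');pose()
```

```text
t24.70 tcp [ 0.5936 -0.1802  0.2372] toolx deg 49.95 tilt 0.01 F [ 4.36 -0.   -0.11] M [ 0.159 -1.281  0.331] w 0.0149 q [-0.401  0.481  1.567 -0.     1.094  0.298]
t24.75 tcp [ 0.5936 -0.1802  0.2372] toolx deg 49.96 tilt 0.01 F [ 4.1   0.54 -1.03] M [ 0.204 -1.281  0.472] w 0.0145 q [-0.401  0.481  1.567 -0.     1.094  0.298]
t24.80 tcp [ 0.5936 -0.1802  0.2372] toolx deg 49.95 tilt 0.01 F [ 5.2   0.52 -0.65] M [ 0.155 -1.297  0.426] w 0.0150 q [-0.401  0.481  1.567 -0.     1.094  0.298]
```

Request:
{"fn": "jog_arm", "kwargs": {
  "motion": [
    {"tx": 0, "ty": 0, "tz": 0, "roll": 0.01, "grip": -1},
    {"tx": 0, "ty": 0, "tz": 0, "roll": 0.01, "grip": -1},
    {"tx": 0, "ty": 0, "tz": 0, "roll": 0.01, "grip": -1},
    {"tx": 0, "ty": 0, "tz": 0, "roll": 0, "grip": -1},
    {"tx": 0, "ty": 0, "tz": 0, "roll": 0, "grip": -1},
    {"tx": 0, "ty": 0, "tz": 0, "roll": 0, "grip": -1},
    {"tx": 0, "ty": 0, "tz": 0, "roll": 0, "grip": -1},
    {"tx": 0, "ty": 0, "tz": 0, "roll": 0, "grip": -1}
  ]
}}

```text
clock: 25.47
tool_pos: [0.5936, -0.1802, 0.2372]
tool_rot: [2.867, 1.284, 0.0]
contact_force: [4.4, -0.1, 1.5]
grip_width: 0.0146
```

Run:
```python
from h import *
pose()
for _ in range(4): get_image('top');print(state()['moment'][2])
grab('scene','s7');s=load('s7')['frame'][150:270,190:330,::-1];cv2.imwrite('pics/s7.png',cv2.resize(s,None,fx=5,fy=5,interpolation=2))
```

```text
t25.47 tcp [ 0.5936 -0.1802  0.2372] toolx deg 48.23 tilt 0.01 F [ 4.4  -0.12  1.48] M [ 0.145 -1.308  0.358] w 0.0146 q [-0.401  0.481  1.567 -0.     1.094  0.328]
0.450214268498594
0.4665561849563679
0.3793696613936397
0.42821937462515064
```

View pics/s7.png

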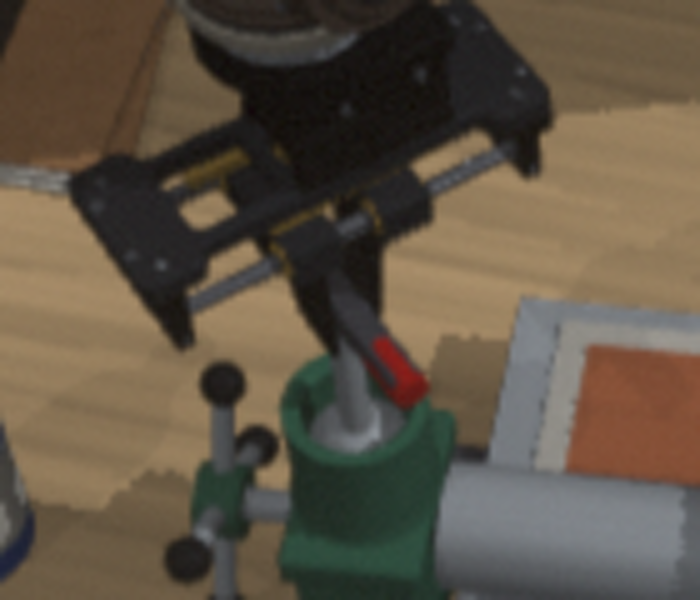

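The view shows the wrench deep in the bore, with its cone at the rim (355,425). Felt torque averages about 0.43 N m, which is snug. I'll ease a little of the wind-up off the arm and then lift straight out.

Request:
{"fn": "jog_arm", "kwargs": {
  "motion": [
    {"tx": 0, "ty": 0, "tz": 0, "roll": -0.02, "grip": -1},
    {"tx": 0, "ty": 0, "tz": 0, "roll": -0.02, "grip": -1},
    {"tx": 0, "ty": 0, "tz": 0, "roll": 0, "grip": -1},
    {"tx": 0, "ty": 0, "tz": -0.002, "roll": 0, "grip": -1},
    {"tx": 0, "ty": 0, "tz": -0.002, "roll": 0, "grip": -1},
    {"tx": 0, "ty": 0, "tz": -0.002, "roll": 0, "grip": -1},
    {"tx": 0, "ty": 0, "tz": -0.002, "roll": 0, "grip": -1},
    {"tx": 0, "ty": 0, "tz": -0.002, "roll": 0, "grip": -1}
  ]
}}

```text
clock: 26.38
tool_pos: [0.5927, -0.1799, 0.2449]
tool_rot: [-2.838, -1.339, 0.005]
contact_force: [5.5, -0.3, -15.8]
grip_width: 0.0143
```

Run:
```python
from h import *
pose()
```

```text
t26.38 tcp [ 0.5927 -0.1799  0.2449] toolx deg 50.50 tilt 0.26 F [  5.46  -0.26 -15.81] M [-0.091 -1.636  0.154] w 0.0143 q [-0.401  0.474  1.557 -0.     1.115  0.288]
```

Request:
{"fn": "jog_arm", "kwargs": {
  "motion": [
    {"tx": 0, "ty": 0, "tz": -0.002, "roll": 0, "grip": -1},
    {"tx": 0, "ty": 0, "tz": -0.002, "roll": 0, "grip": -1},
    {"tx": 0, "ty": 0, "tz": -0.002, "roll": 0, "grip": -1},
    {"tx": 0, "ty": 0, "tz": -0.002, "roll": 0, "grip": -1},
    {"tx": 0, "ty": 0, "tz": -0.002, "roll": 0, "grip": -1},
    {"tx": 0, "ty": 0, "tz": -0.002, "roll": 0, "grip": -1},
    {"tx": 0, "ty": 0, "tz": -0.002, "roll": 0, "grip": -1},
    {"tx": 0, "ty": 0, "tz": 0, "roll": 0, "grip": -1}
  ]
}}

```text
clock: 27.05
tool_pos: [0.5934, -0.1802, 0.2617]
tool_rot: [2.841, 1.34, 0.0]
contact_force: [0.1, -0.6, -5.2]
grip_width: 0.0147
```

Run:
```python
from h import *
pose()
```

```text
t27.05 tcp [ 0.5934 -0.1802  0.2617] toolx deg 50.52 tilt 0.03 F [ 0.14 -0.57 -5.18] M [-0.032 -0.025 -0.013] w 0.0147 q [-0.401  0.458  1.536 -0.     1.147  0.288]
```

Request:
{"fn": "jog_arm", "kwargs": {
  "motion": [
    {"tx": 0, "ty": 0, "tz": -0.008, "roll": 0, "grip": -1},
    {"tx": 0, "ty": 0, "tz": -0.01, "roll": 0, "grip": -1},
    {"tx": 0, "ty": 0, "tz": -0.01, "roll": 0, "grip": -1},
    {"tx": 0, "ty": 0, "tz": -0.01, "roll": 0, "grip": -1},
    {"tx": 0, "ty": 0, "tz": -0.011, "roll": 0, "grip": -1},
    {"tx": 0, "ty": 0, "tz": -0.011, "roll": 0, "grip": -1},
    {"tx": 0, "ty": 0, "tz": -0.011, "roll": 0, "grip": -1},
    {"tx": 0, "ty": 0, "tz": -0.011, "roll": 0, "grip": -1}
  ]
}}

```text
clock: 27.72
tool_pos: [0.5935, -0.1802, 0.3445]
tool_rot: [2.841, 1.34, 0.0]
contact_force: [1.0, -0.2, -4.6]
grip_width: 0.0145
```

Run:
```python
from h import *
pose()
plan([.4655,.3198,.344],171.02,29,start=([.5936,-.1802,.344],50.52),grip=-1)
d=load('t5')
im=d['frame'][230:330,120:220,::-1];cv2.imwrite('pics/hole.png',cv2.resize(im,None,fx=6,fy=6,interpolation=2))
```

```text
t27.72 tcp [ 0.5935 -0.1802  0.3445] toolx deg 50.52 tilt 0.03 F [ 0.98 -0.24 -4.6 ] M [ 0.001 -0.002 -0.019] w 0.0145 q [-0.401  0.399  1.413 -0.     1.329  0.288]
{"tx": 0.01, "ty": -0.014, "tz": -0.0, "roll": -0.073, "grip": -1}, {"tx": 0.012, "ty": -0.014, "tz": -0.0, "roll": -0.073, "grip": -1}, {"tx": 0.012, "ty": -0.013, "tz": -0.0, "roll": -0.072, "grip": -1}, {"tx": 0.013, "ty": -0.012, "tz": -0.0, "roll": -0.073, "grip": -1}, {"tx": 0.014, "ty": -0.011, "tz": -0.0, "roll": -0.072, "grip": -1}, {"tx": 0.015, "ty": -0.01, "tz": -0.0, "roll": -0.073, "grip": -1}, {"tx": 0.016, "ty": -0.009, "tz": -0.0, "roll": -0.072, "grip": -1}, {"tx": 0.016, "ty": -0.007, "tz": -0.0, "roll": -0.073, "grip": -1},
{"tx": 0.017, "ty": -0.006, "tz": -0.0, "roll": -0.072, "grip": -1}, {"tx": 0.017, "ty": -0.005, "tz": -0.0, "roll": -0.073, "grip": -1}, {"tx": 0.017, "ty": -0.004, "tz": -0.0, "roll": -0.072, "grip": -1}, {"tx": 0.018, "ty": -0.002, "tz": -0.0, "roll": -0.073, "grip": -1}, {"tx": 0.018, "ty": -0.001, "tz": -0.0, "roll": -0.072, "grip": -1}, {"tx": 0.018, "ty": 0.0, "tz": -0.0, "ro
[... 403 characters left out ...]
, "roll": -0.073, "grip": -1}, {"tx": 0.015, "ty": 0.009, "tz": -0.0, "roll": -0.072, "grip": -1}, {"tx": 0.015, "ty": 0.01, "tz": -0.0, "roll": -0.073, "grip": -1}, {"tx": 0.014, "ty": 0.011, "tz": -0.0, "roll": -0.072, "grip": -1}, {"tx": 0.013, "ty": 0.012, "tz": -0.0, "roll": -0.073, "grip": -1},
{"tx": 0.012, "ty": 0.013, "tz": -0.0, "roll": -0.072, "grip": -1}, {"tx": 0.011, "ty": 0.013, "tz": -0.0, "roll": -0.073, "grip": -1}, {"tx": 0.011, "ty": 0.014, "tz": -0.0, "roll": -0.072, "grip": -1}, {"tx": 0.009, "ty": 0.015, "tz": -0.0, "roll": -0.073, "grip": -1}, {"tx": 0.008, "ty": 0.016, "tz": -0.0, "roll": -0.072, "grip": -1}, 
end [0.46603668 0.32002955 0.344     ] 171.01302431601226
```

View pics/hole.png

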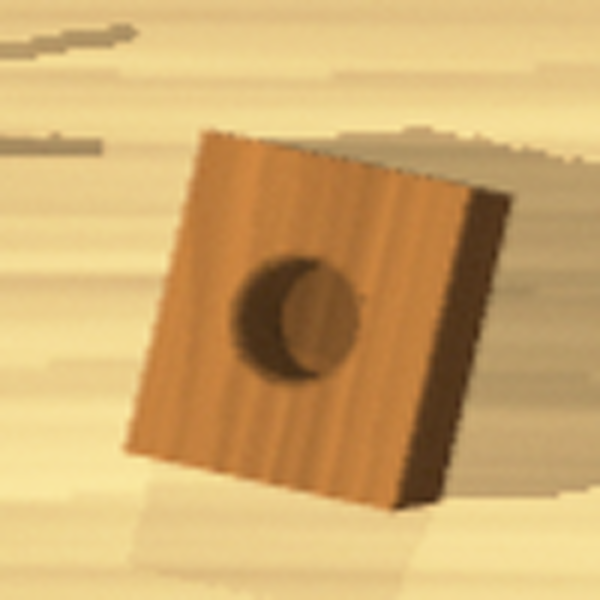

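The hole shows at (295,320) in the crop, free and undisturbed. Now carry the wrench back along the same line.

Request:
{"fn": "jog_arm", "kwargs": {
  "motion": [
    {"tx": 0.01, "ty": -0.014, "tz": 0, "roll": -0.073, "grip": -1},
    {"tx": 0.012, "ty": -0.014, "tz": 0, "roll": -0.073, "grip": -1},
    {"tx": 0.012, "ty": -0.013, "tz": 0, "roll": -0.072, "grip": -1},
    {"tx": 0.013, "ty": -0.012, "tz": 0, "roll": -0.073, "grip": -1},
    {"tx": 0.014, "ty": -0.011, "tz": 0, "roll": -0.072, "grip": -1},
    {"tx": 0.015, "ty": -0.01, "tz": 0, "roll": -0.073, "grip": -1},
    {"tx": 0.016, "ty": -0.009, "tz": 0, "roll": -0.072, "grip": -1},
    {"tx": 0.016, "ty": -0.007, "tz": 0, "roll": -0.073, "grip": -1}
  ]
}}

```text
clock: 28.38
tool_pos: [0.5564, -0.0415, 0.3439]
tool_rot: [2.334, 2.102, 0.0]
contact_force: [0.9, -0.5, -4.1]
grip_width: 0.0143
```

Request:
{"fn": "jog_arm", "kwargs": {
  "motion": [
    {"tx": 0.017, "ty": -0.006, "tz": 0, "roll": -0.072, "grip": -1},
    {"tx": 0.017, "ty": -0.005, "tz": 0, "roll": -0.073, "grip": -1},
    {"tx": 0.017, "ty": -0.004, "tz": 0, "roll": -0.072, "grip": -1},
    {"tx": 0.018, "ty": -0.002, "tz": 0, "roll": -0.073, "grip": -1},
    {"tx": 0.018, "ty": -0.001, "tz": 0, "roll": -0.072, "grip": -1},
    {"tx": 0.018, "ty": 0.0, "tz": 0, "roll": -0.073, "grip": -1},
    {"tx": 0.018, "ty": 0.001, "tz": 0, "roll": -0.072, "grip": -1},
    {"tx": 0.018, "ty": 0.003, "tz": 0, "roll": -0.073, "grip": -1}
  ]
}}

```text
clock: 29.05
tool_pos: [0.5216, 0.0978, 0.3439]
tool_rot: [1.635, 2.682, 0.0]
contact_force: [0.4, 0.6, -4.4]
grip_width: 0.0144
```

Request:
{"fn": "jog_arm", "kwargs": {
  "motion": [
    {"tx": 0.017, "ty": 0.004, "tz": 0, "roll": -0.072, "grip": -1},
    {"tx": 0.017, "ty": 0.005, "tz": 0, "roll": -0.073, "grip": -1},
    {"tx": 0.017, "ty": 0.006, "tz": 0, "roll": -0.072, "grip": -1},
    {"tx": 0.016, "ty": 0.008, "tz": 0, "roll": -0.073, "grip": -1},
    {"tx": 0.015, "ty": 0.009, "tz": 0, "roll": -0.072, "grip": -1},
    {"tx": 0.015, "ty": 0.01, "tz": 0, "roll": -0.073, "grip": -1},
    {"tx": 0.014, "ty": 0.011, "tz": 0, "roll": -0.072, "grip": -1},
    {"tx": 0.013, "ty": 0.012, "tz": 0, "roll": -0.073, "grip": -1}
  ]
}}

```text
clock: 29.72
tool_pos: [0.4874, 0.2358, 0.3439]
tool_rot: [0.8, 3.038, 0.0]
contact_force: [1.4, -0.3, -4.8]
grip_width: 0.0147
```

Request:
{"fn": "jog_arm", "kwargs": {
  "motion": [
    {"tx": 0.012, "ty": 0.013, "tz": 0, "roll": -0.072, "grip": -1},
    {"tx": 0.011, "ty": 0.013, "tz": 0, "roll": -0.073, "grip": -1},
    {"tx": 0.011, "ty": 0.014, "tz": 0, "roll": -0.072, "grip": -1},
    {"tx": 0.009, "ty": 0.015, "tz": 0, "roll": -0.073, "grip": -1},
    {"tx": 0.008, "ty": 0.016, "tz": 0, "roll": -0.072, "grip": -1},
    {"tx": 0, "ty": 0, "tz": 0, "roll": 0, "grip": -1},
    {"tx": 0, "ty": 0, "tz": 0, "roll": 0, "grip": -1},
    {"tx": 0, "ty": 0, "tz": 0, "roll": 0, "grip": -1}
  ]
}}

```text
clock: 30.38
tool_pos: [0.466, 0.3197, 0.3434]
tool_rot: [0.248, 3.132, -0.001]
contact_force: [0.3, -0.6, -4.7]
grip_width: 0.0144
```

Request:
{"fn": "jog_arm", "kwargs": {
  "motion": [
    {"tx": 0, "ty": 0, "tz": 0, "roll": 0, "grip": -1},
    {"tx": 0, "ty": 0, "tz": 0, "roll": 0, "grip": -1},
    {"tx": 0, "ty": 0, "tz": 0, "roll": 0, "grip": -1},
    {"tx": 0, "ty": 0, "tz": 0, "roll": 0, "grip": -1},
    {"tx": 0, "ty": 0, "tz": 0, "roll": 0, "grip": -1},
    {"tx": 0, "ty": 0, "tz": 0, "roll": 0, "grip": -1},
    {"tx": 0, "ty": 0, "tz": 0, "roll": 0, "grip": -1},
    {"tx": 0, "ty": 0, "tz": 0, "roll": 0, "grip": -1}
  ]
}}

```text
clock: 31.05
tool_pos: [0.466, 0.3201, 0.3431]
tool_rot: [0.246, 3.132, -0.0]
contact_force: [-0.2, 0.3, -4.8]
grip_width: 0.0144
```

Run:
```python
from h import *
pose();d=grab('wrist','w8')
a=load('w4')['frame'][160:420,240:400,::-1];b=d['frame'][160:420,240:400,::-1]
cv2.imwrite('pics/cmp8.png',cv2.resize(np.hstack([a,b]),None,fx=2.3,fy=2.3,interpolation=2))
print(px(load('t5'),169.2,283.3,.06))
```

```text
t31.05 tcp [0.466  0.3201 0.3431] toolx deg 171.01 tilt 0.01 F [-0.22  0.28 -4.79] M [ 0.111 -0.087  0.002] w 0.0144 q [ 0.485  0.312  1.55  -0.     1.28  -0.929]
[0.46592726 0.31974875 0.06      ]
```

View pics/cmp8.png

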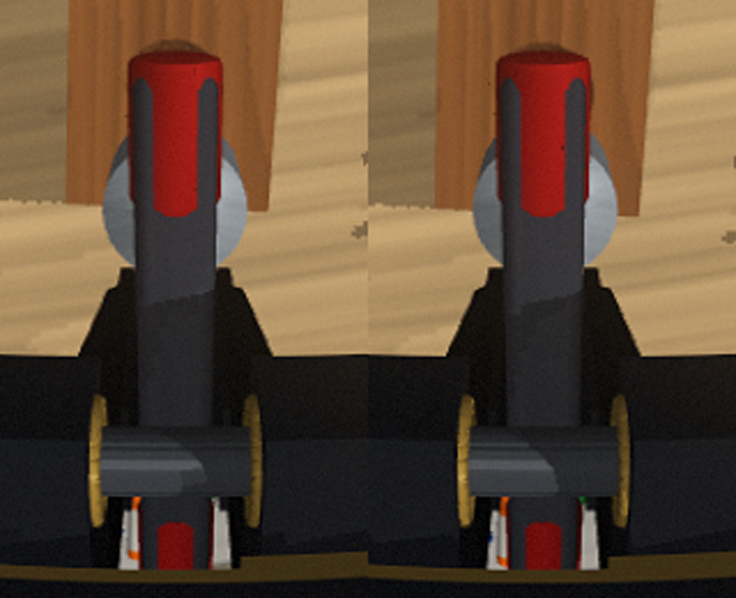

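The grip view matches the one after lifting (socket edges within 1 px), so the wrench hasn't slipped. The hole measures (0.4659, 0.3197), which agrees with the TCP. Lowering now.

Request:
{"fn": "jog_arm", "kwargs": {
  "motion": [
    {"tx": 0.0005, "ty": 0, "tz": 0.015, "roll": 0, "grip": -1},
    {"tx": 0, "ty": 0, "tz": 0.02, "roll": 0, "grip": -1},
    {"tx": 0, "ty": 0, "tz": 0.025, "roll": 0, "grip": -1},
    {"tx": 0, "ty": 0, "tz": 0.025, "roll": 0, "grip": -1},
    {"tx": 0, "ty": 0, "tz": 0.025, "roll": 0, "grip": -1},
    {"tx": 0, "ty": 0, "tz": 0.02, "roll": 0, "grip": -1},
    {"tx": 0, "ty": 0, "tz": 0.01, "roll": 0, "grip": -1},
    {"tx": 0, "ty": 0, "tz": 0.004, "roll": 0, "grip": -1}
  ]
}}

```text
clock: 31.77
tool_pos: [0.4652, 0.32, 0.1977]
tool_rot: [-0.246, -3.13, 0.002]
contact_force: [-0.4, 0.2, -4.7]
grip_width: 0.0147
```

Request:
{"fn": "jog_arm", "kwargs": {
  "motion": [
    {"tx": 0, "ty": 0, "tz": 0.0015, "roll": 0, "grip": -1},
    {"tx": 0, "ty": 0, "tz": 0.0015, "roll": 0, "grip": -1},
    {"tx": 0, "ty": 0, "tz": 0.0015, "roll": 0, "grip": -1},
    {"tx": 0, "ty": 0, "tz": 0.0015, "roll": 0, "grip": -1},
    {"tx": 0, "ty": 0, "tz": 0.0015, "roll": 0, "grip": -1},
    {"tx": 0, "ty": 0, "tz": 0.0015, "roll": 0, "grip": -1},
    {"tx": 0, "ty": 0, "tz": 0.0005, "roll": 0, "grip": -1},
    {"tx": 0, "ty": 0, "tz": 0, "roll": 0, "grip": -1}
  ]
}}

```text
clock: 32.43
tool_pos: [0.4655, 0.3201, 0.1896]
tool_rot: [0.246, 3.132, -0.0]
contact_force: [-0.6, -0.3, -3.9]
grip_width: 0.0147
```

Run:
```python
from h import *
pose()
```

```text
t32.43 tcp [0.4655 0.3201 0.1896] toolx deg 171.02 tilt 0.01 F [-0.64 -0.27 -3.92] M [ 0.144 -0.128 -0.014] w 0.0147 q [ 0.486  0.456  1.759 -0.     0.927 -0.928]
```

Request:
{"fn": "jog_arm", "kwargs": {
  "motion": [
    {"tx": 0, "ty": 0, "tz": 0.002, "roll": 0, "grip": -1},
    {"tx": 0, "ty": 0, "tz": 0.002, "roll": 0, "grip": -1},
    {"tx": 0, "ty": 0, "tz": 0.003, "roll": 0, "grip": -1},
    {"tx": 0, "ty": 0, "tz": 0.003, "roll": 0, "grip": -1},
    {"tx": 0, "ty": 0, "tz": 0.003, "roll": 0, "grip": -1},
    {"tx": 0, "ty": 0, "tz": 0.003, "roll": 0, "grip": -1},
    {"tx": 0, "ty": 0, "tz": 0.003, "roll": 0, "grip": -1},
    {"tx": 0, "ty": 0, "tz": 0.001, "roll": 0, "grip": -1}
  ]
}}

```text
clock: 33.1
tool_pos: [0.4653, 0.32, 0.169]
tool_rot: [-0.246, -3.131, 0.001]
contact_force: [-0.1, -0.2, -4.1]
grip_width: 0.0148
```

Request:
{"fn": "jog_arm", "kwargs": {
  "motion": [
    {"tx": 0, "ty": 0, "tz": 0.003, "roll": 0, "grip": -1},
    {"tx": 0, "ty": 0, "tz": 0.004, "roll": 0, "grip": -1},
    {"tx": 0, "ty": 0, "tz": 0.004, "roll": 0, "grip": -1},
    {"tx": 0, "ty": 0, "tz": 0.004, "roll": 0, "grip": -1},
    {"tx": 0, "ty": 0, "tz": 0.004, "roll": 0, "grip": -1},
    {"tx": 0, "ty": 0, "tz": 0.003, "roll": 0, "grip": -1},
    {"tx": 0, "ty": 0, "tz": 0.001, "roll": 0, "grip": -1},
    {"tx": 0, "ty": 0, "tz": 0, "roll": 0, "grip": -1}
  ]
}}

```text
clock: 33.77
tool_pos: [0.4654, 0.3201, 0.1462]
tool_rot: [-0.246, -3.132, 0.001]
contact_force: [0.2, 0.0, -3.5]
grip_width: 0.0145
```

Run:
```python
from h import *
pose()
```

```text
t33.77 tcp [0.4654 0.3201 0.1462] toolx deg 171.02 tilt 0.03 F [ 0.23  0.05 -3.47] M [ 0.101 -0.153 -0.051] w 0.0145 q [ 0.486  0.511  1.801 -0.     0.83  -0.928]
```

Down the last 2 mm, then open.

Request:
{"fn": "jog_arm", "kwargs": {
  "motion": [
    {"tx": 0, "ty": 0, "tz": 0.001, "roll": 0, "grip": -1},
    {"tx": 0, "ty": 0, "tz": 0.001, "roll": 0, "grip": -1},
    {"tx": 0, "ty": 0, "tz": 0, "roll": 0, "grip": -1},
    {"tx": 0, "ty": 0, "tz": 0, "roll": 0, "grip": -1},
    {"tx": 0, "ty": 0, "tz": 0, "roll": 0, "grip": -1},
    {"tx": 0, "ty": 0, "tz": 0, "roll": 0, "grip": -0.6},
    {"tx": 0, "ty": 0, "tz": 0, "roll": 0, "grip": -0.5},
    {"tx": 0, "ty": 0, "tz": 0, "roll": 0, "grip": 0}
  ],
  "force": 20
}}

```text
clock: 34.43
tool_pos: [0.4657, 0.3203, 0.145]
tool_rot: [0.246, 3.131, 0.001]
contact_force: [-0.2, 0.4, -0.4]
grip_width: 0.0258
```

Request:
{"fn": "jog_arm", "kwargs": {
  "motion": [
    {"tx": 0, "ty": 0, "tz": 0, "roll": 0, "grip": 0.5},
    {"tx": 0, "ty": 0, "tz": 0, "roll": 0, "grip": 1},
    {"tx": 0, "ty": 0, "tz": 0, "roll": 0, "grip": 1},
    {"tx": 0, "ty": 0, "tz": 0, "roll": 0, "grip": 1},
    {"tx": 0, "ty": 0, "tz": 0, "roll": 0, "grip": 1},
    {"tx": 0, "ty": 0, "tz": 0, "roll": 0, "grip": 1},
    {"tx": 0, "ty": 0, "tz": 0, "roll": 0, "grip": 1},
    {"tx": 0, "ty": 0, "tz": 0, "roll": 0, "grip": 1}
  ]
}}

```text
clock: 35.1
tool_pos: [0.4655, 0.3201, 0.1446]
tool_rot: [-0.246, -3.132, 0.0]
contact_force: [0.2, 0.6, 0.3]
grip_width: 0.0782
```

Run:
```python
from h import *
pose()
```

```text
t35.10 tcp [0.4655 0.3201 0.1446] toolx deg 171.02 tilt 0.01 F [0.22 0.61 0.32] M [ 0.138 -0.157  0.02 ] w 0.0782 q [ 0.486  0.513  1.803 -0.     0.826 -0.928]
```

Request:
{"fn": "jog_arm", "kwargs": {
  "motion": [
    {"tx": 0, "ty": 0, "tz": 0, "roll": 0, "grip": 1},
    {"tx": 0, "ty": 0, "tz": -0.01, "roll": 0, "grip": 1},
    {"tx": 0, "ty": 0, "tz": -0.02, "roll": 0, "grip": 1},
    {"tx": 0, "ty": 0, "tz": -0.025, "roll": 0, "grip": 1},
    {"tx": 0, "ty": 0, "tz": -0.025, "roll": 0, "grip": 1},
    {"tx": 0, "ty": 0, "tz": -0.025, "roll": 0, "grip": 1},
    {"tx": 0, "ty": 0, "tz": -0.02, "roll": 0, "grip": 1},
    {"tx": 0, "ty": 0, "tz": 0, "roll": 0, "grip": 1}
  ]
}}

```text
clock: 35.77
tool_pos: [0.4664, 0.3207, 0.2744]
tool_rot: [0.245, 3.126, 0.006]
contact_force: [-0.5, 0.6, 0.5]
grip_width: 0.0952
```

Request:
{"fn": "jog_arm", "kwargs": {
  "motion": [
    {"tx": 0, "ty": 0, "tz": -0.01, "roll": 0, "grip": 1},
    {"tx": 0, "ty": 0, "tz": -0.01, "roll": 0, "grip": 1},
    {"tx": 0, "ty": 0, "tz": 0, "roll": 0, "grip": 1},
    {"tx": 0, "ty": 0, "tz": 0, "roll": 0, "grip": 1},
    {"tx": 0, "ty": 0, "tz": 0, "roll": 0, "grip": 1},
    {"tx": 0, "ty": 0, "tz": 0, "roll": 0, "grip": 1},
    {"tx": 0, "ty": 0, "tz": 0, "roll": 0, "grip": 1},
    {"tx": 0, "ty": 0, "tz": 0, "roll": 0, "grip": 1}
  ]
}}

```text
clock: 36.43
tool_pos: [0.4654, 0.3201, 0.2891]
tool_rot: [-0.246, -3.131, 0.001]
contact_force: [-0.7, -0.2, 0.3]
grip_width: 0.0949
```

Run:
```python
from h import *
pose();d=grab('wrist','w9');s=grab('scene','s9')
p=seg(s,(440,180,540,300),.13,.17);print('bar z',np.percentile(p[:,2],[5,50,95]).round(4),cv2.minAreaRect(p[:,:2].astype(np.float32)*1000))
```

```text
t36.43 tcp [0.4654 0.3201 0.2891] toolx deg 171.01 tilt 0.05 F [-0.72 -0.16  0.28] M [ 0.096 -0.139  0.025] w 0.0949 q [ 0.486  0.353  1.634 -0.     1.156 -0.928]
bar z [0.1439 0.1509 0.154 ] ((469.2814636230469, 320.8755187988281), (16.61935806274414, 124.86940002441406), 81.09053039550781)
```

View pics/w9.png

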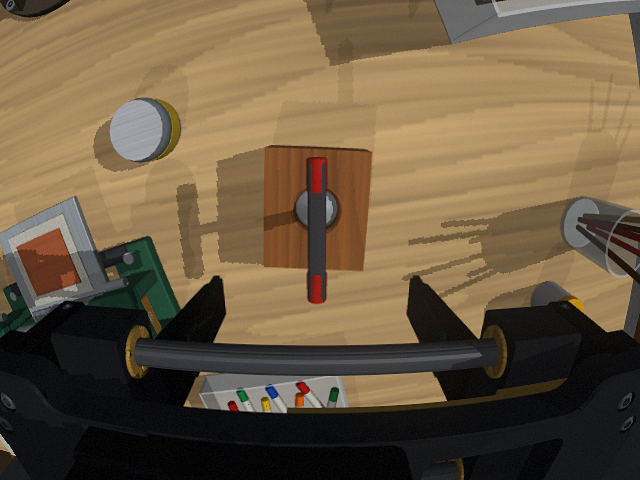

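View pics/s9.png

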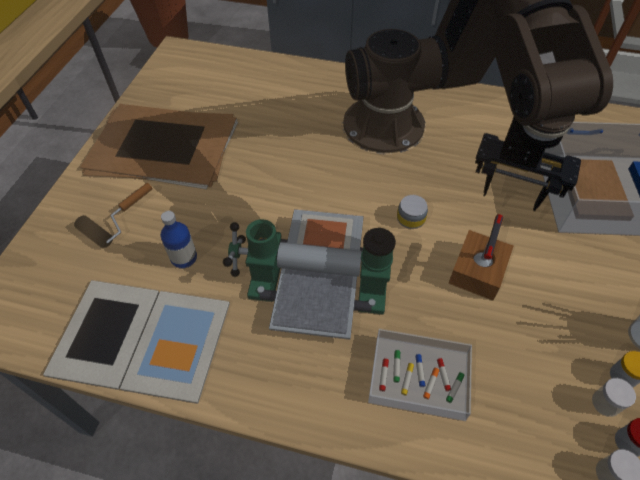

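The wrench stands in its hole as at the start: bar at (318,230) in the wrist view, bar top at 0.151 m as before. Bottle, tin and tray are unmoved, and the gripper is clear. I'm handing the job in.

```bash
python3 -c "
from plant import *
print(job_done())"
```

```text
the job is handed in; nothing more can be done
None
```

I tightened the nut on the slack side until it was snug, stood the wrench back in its hole in the block, and handed the job in at about 36.5 s of the 70 s allowed.

- **Seating:** The socket touched the nut's corners once, at about 5 N. It then slipped over the flats and went down to the bore floor without being forced.
- **Tightening:** The nut turned freely at about 0.1 N m. The roller bore after about 1.9 rad of turning. I stopped at a felt torque averaging 0.43 N m, with single readings from 0.36 to 0.47 N m because the sensor is noisy. I turned it back 0.04 rad before lifting to ease the load. Pulling the socket off the nut then took about 11 N beyond the wrench's weight.
- **Wrench:** It stands upright in its hole with the bar top at 0.151 m, as at the start. Its place agrees with the start picture to about 1 mm.
- **Surroundings:** The bottle, tin and tray look unmoved in the last scene picture. The gripper is open and clear of everything.

**Not checked or disagreeing:**
- I could not see the bearing block's depth. That it stayed snug after release is inferred from the torque and the turn.
- The last 0.03 rad of turning raised the averaged torque less than expected (about 0.02 instead of 0.06 N m). That is within the noise, but a little slip of the bar in the grip is possible.
- The scene camera placed the rim of the bore about 3 mm off from the top and wrist cameras. I used the latter two, and the wrench entered the bore without touching.

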